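# Load the cleaning rack with open cuffs and brass plates

### The job

Load the cleaning rack for the next bath: fold its carrying handle right down out of the way, hang every full-size cuff on the steel rod by passing the rod through the gap between the cuff's ends, so that it hangs with its stone on top, and stand every brass plate upright, fully down in a slot of the white comb, one to a slot. When all of them are in, swing the carrying handle back up to its upright stop. The small child's cuff has a gap narrower than the rod and is not for this rack: leave it standing where it is.

Things in the scene. Friction and masses are not known exactly. Their poses are not given: they have to be found in the camera images.
- rack: cleaning rack, fixed: a steel tray 340 mm long (its y) and 90 mm wide (its x) with a hanging rod over its +y half and a white comb on its -y half (66 mm wide, top 45 mm above the bench). Origin: centre of its underside
- rod_mid (a point): middle of the hanging rod's axis, 85 mm above the bench; rod 16 mm thick, running along the rack's y between two uprights 34 mm wide, with 171 mm clear between them, fixed to both. Axes as the rack's. A hung cuff has its ring centre 21 mm below the axis
- slot_1 (a point): middle of the floor of a comb slot, 16 mm above the bench; slot 11.5 mm wide (along the rack's y), 66 mm long (along x), 29 mm deep, mouth bevelled to 19 mm. Slots 40 mm apart
- slot_2 (a point): middle of the floor of a comb slot, 16 mm above the bench; slot 11.5 mm wide (along the rack's y), 66 mm long (along x), 29 mm deep, mouth bevelled to 19 mm. Slots 40 mm apart
- slot_3 (a point): middle of the floor of a comb slot, 16 mm above the bench; slot 11.5 mm wide (along the rack's y), 66 mm long (along x), 29 mm deep, mouth bevelled to 19 mm. Slots 40 mm apart
- handle (a joint): swing of the carrying handle (a bail whose two arms straddle the rack) about the rack's x: 0 upright at its stop, grows as it folds towards the rack's -y end, 1.5 rad fully down. It stays where it is left (about 2 N at the grip moves it)
- handle_grip (a point): middle of the handle's rubber grip, a round bar 14 mm thick, 74 mm long along the rack's x, 200 mm from the hinge
- handle_hinge (a point): middle of the handle's hinge axis, 30 mm above the bench over the rack's centre
- cuff_1: full-size open cuff bangle of steel, a 26 mm wide band bent round to 66 mm outside and 58 mm inside diameter, with a 28 mm wide gap between its rolled ends; opposite the gap a box-shaped stone setting (24 mm along the ring axis, 30 mm across, standing 16 mm proud of the band). Origin: centre of the ring; y: ring axis; z: towards the stone, top of the stone at z = +49 mm; it stands on its ends, origin 29 mm above the bench. May be absent
- cuff_2: full-size open cuff bangle of steel, a 26 mm wide band bent round to 66 mm outside and 58 mm inside diameter, with a 28 mm wide gap between its rolled ends; opposite the gap a box-shaped stone setting (24 mm along the ring axis, 30 mm across, standing 16 mm proud of the band). Origin: centre of the ring; y: ring axis; z: towards the stone, top of the stone at z = +49 mm; it stands on its ends, origin 29 mm above the bench. May be absent
- cuff_3: full-size open cuff bangle of steel, a 26 mm wide band bent round to 66 mm outside and 58 mm inside diameter, with a 28 mm wide gap between its rolled ends; opposite the gap a box-shaped stone setting (24 mm along the ring axis, 30 mm across, standing 16 mm proud of the band). Origin: centre of the ring; y: ring axis; z: towards the stone, top of the stone at z = +49 mm; it stands on its ends, origin 29 mm above the bench. May be absent
- small_cuff: child's cuff of the same shape, 47 mm outside diameter, 21 mm wide band, gap 11 mm, stone setting 19 x 22 mm. Stands on its ends, origin (ring centre) 23 mm above the bench, top 59 mm. Stays where it is
- plate_1: brass plate 56 mm wide (its x), 8 mm thick (its y), 80 mm high (its z), 0.2 kg. Origin: middle of its lower edge. It starts in a kerf of plate_block, leaning 12 degrees from upright, its top towards the block's +y, the kerf hiding its lowest 35 mm. May be absent
- plate_2: brass plate 56 mm wide (its x), 8 mm thick (its y), 80 mm high (its z), 0.2 kg. Origin: middle of its lower edge. It starts in a kerf of plate_block, leaning 12 degrees from upright, its top towards the block's +y, the kerf hiding its lowest 35 mm. May be absent
- plate_3: brass plate 56 mm wide (its x), 8 mm thick (its y), 80 mm high (its z), 0.2 kg. Origin: middle of its lower edge. It starts in a kerf of plate_block, leaning 12 degrees from upright, its top towards the block's +y, the kerf hiding its lowest 35 mm. May be absent
- bur_stand: round three-tier stand of small tools, an obstacle: 190 mm across, 185 mm high, its tiers 110 mm. Origin: centre of its underside
- motor_hanger: motor with its handpiece hanging in front of the wall, an obstacle: handpiece 0.08 to 0.19 m above the bench, over it the motor, 75 mm thick, 0.39 to 0.55 m above the bench. Origin: lower end of the handpiece. Keep about 0.12 m from it
- plate_block: loose beech block 170 mm long (its y), 66 mm wide (its x), 48 mm high, 0.9 kg, with three sloping kerfs across it, 45 mm apart, 34 mm deep, 11 mm wide. Origin: centre of its underside

How it is judged:
By the outcome, as a careful person would: the job done as asked, in the order asked, and still so for the second after the job is handed in, with the robot touching nothing.
Of cuff_1, cuff_2, cuff_3 only 2 to 3 are there at a start; the rules pass over those that are not, and their reading is None.
Of plate_1, plate_2, plate_3 only 2 to 3 are there at a start; the rules pass over those that are not, and their reading is None.
At some moment in a run one of plate_block may be knocked a few centimetres aside while the robot is not near it.
It also fails if it takes over 210 s, if anything falls off the work surface, if the arm or the gripper's body presses on something with over 40 N, if the wrist force passes 120 N, or if a joint passes its speed limit or range.

### The arm

A 6-joint arm with a two-finger parallel gripper is mounted at the origin on a cart in front of the work surface, level with it; the furniture and walls round the work are solid. World frame = base frame: x ahead of the robot, y to its left, z up, the work surface at z = 0. Lengths are in mm, angles in rad, forces in N, time in s.
With the tool pointing down it reaches from about 275 to 1000 mm from the base axis. Payload 8.4 kg.
Tool frame: the origin (TCP) lies between the finger pads; the fingertips stand r.finger_overhang ahead of it and the grasp point (between the pads) is the TCP (r.finger_overhang is the distance from the TCP to the fingertips, in mm); z points along the fingers, y is the line along which they close (so a half turn about z gives the same grasp; the last joint's range is limited). The gripper opens to 85 mm and grips with 20 to 120 N. Pads are 22 mm wide; open, the fingers measure 114 mm over their backs; the gripper's body (76 mm by 85 mm) begins 54 mm behind the grasp point. The pads swing forward as they close: fully open they stand 13 mm farther back than shut.
Start: joints at [1.244, 0.353, 1.633, -0, 1.155, -0.002], TCP at [199.448, 592.325, 250.281] pointing down, gripper open.
Joint ranges: [-2.63, 2.63], [-0.92, 2.1], [0.06, 2.66], [-1.3, 4.44], [0, 2.69], [-3.02, 3.02]. Speed limits (rad/s): [2.22, 2.22, 2.79, 3.14, 3.14, 3.14].

### API

Orientations are given as [roll, pitch, yaw] about the fixed x, y, z axes, in that order (R = Rz(yaw) Ry(pitch) Rx(roll)).
In Python, from rig import r, cams, sign_off gives the robot as it stands.
- The arm moves only by the shell command python3 -m crank 'ROWS' [FORCE]. ROWS is JSON, a list of rows, each a list of 7 numbers: the shift along the tool's x, y, z in m, then the turn, a rotation vector about the tool's x, y, z in rad, then the closure, from 0 (fully open) to 1 (shut). In form: [[dx, dy, dz, ax, ay, az, gripper], ...]. A call has 1 to 5 rows; each row is the pose to reach, as a shift and turn from the pose commanded when the call began, along the tool's axes at that moment; what a row does not reach only later rows make up. A row lasts 1/10 s, in which the tool goes at most 50 mm and 8.59 degrees, less where a joint would pass 70% of its speed; a pose out of reach is approached as far as the arm can. A call with a gripper value outside its range is refused whole. The fingers move at their own pace and stop on an object; FORCE is the grip in N (left out, the last holds). Time passes only in rows, so rows that repeat a pose let the fingers close. It gives the time, the measured TCP pose, the force, the opening and the grip force at its end, in the units of the state.
- r.sense(): the state, without advancing time (a new reading comes with each control period).
- cams.grab_frame(name): name is "scene" or "top" or "wrist"; returns a dict with "image" (400x640x3 uint8, red, green, blue), "fx", "fy", "cx", "cy" (pixels), "position" and "orientation" of the camera in the world. Camera axes: x right, y down, z forward; pixel columns grow to the right and rows downward; lengths in mm; the calibration is good to about 2 mm. A picture is of the moment at which its call begins. There is no depth.
- sign_off(): hands the job in; it is judged then, once.
The state is a dict: "clock": time; "qpos": joint angles; "qvel": joint speeds; "joint_efforts": joint torques, N m; "eef_pos": TCP position; "tcp_rot": TCP orientation; "contact_force": force on the tool from outside, world axes, zero at the start; "wrist_torque": the same for the moment, N m; "opening": opening from 0.0 (shut) to 1.0 (fully open); "grasp_force": force on a finger pad.
Only numpy, scipy, OpenCV 4.12 (cv2) and the standard library are available. Lean on these libraries where they do the work, as an engineer would, in place of code of your own. Each camera call takes 0.05 s, during which the arm holds its last target. There are 200 camera calls.

## Working session

There is one attempt and no reset: what is moved stays moved. The work goes in short steps, Python scripts to look and compute and a shell command to move; the robot and the scene stay as the last step left them, time stands still between calls to the robot, and variables do not carry over. Pictures are saved under pics/ and viewed, at most 14 in all, crops included, and the job is handed in when it is done.

```bash
ls; mkdir -p pics; cat > h.py <<'E'
import numpy as np, cv2, json
from rig import r, cams
from scipy.spatial.transform import Rotation as R
def rot(o):
    o=np.array(o)
    return R.from_euler('xyz',o).as_matrix() if o.shape==(3,) else (R.from_quat(o).as_matrix() if o.shape==(4,) else o)
def snap(n,save=None):
    f=cams.grab_frame(n)
    if save: cv2.imwrite('pics/'+save,cv2.cvtColor(f['image'],cv2.COLOR_RGB2BGR))
    return f
def ray(f,u,v):
    d=rot(f['orientation'])@np.array([(u-f['cx'])/f['fx'],(v-f['cy'])/f['fy'],1])
    return np.array(f['position'],float),d
def onz(f,u,v,z):
    p,d=ray(f,u,v); return p+d*(z-p[2])/d[2]
def proj(f,P):
    c=rot(f['orientation']).T@(np.array(P,float)-np.array(f['position']))
    return np.array([f['fx']*c[0]/c[2]+f['cx'],f['fy']*c[1]/c[2]+f['cy']])
E
python3 - <<'E'
from h import *
print(r.sense(), r.finger_overhang)
for n in ['scene','top','wrist']:
    f=snap(n,n+'0.png'); print(n,{k:v for k,v in f.items() if k!='image'})
E
```

```text
pics
{'clock': 0.0, 'qpos': array([ 1.24358958e+00,  3.53655098e-01,  1.63416125e+00,  4.65899385e-06,
        1.15518209e+00, -2.42124799e-03]), 'qvel': array([ 0.00125503, -0.00149534,  0.00025056,  0.00091216,  0.00086052,
        0.00058111]), 'joint_efforts': array([-1.95473098e-03, -6.05264711e+01, -3.42064154e+01, -6.46569356e-05,
        9.52846109e-03, -1.98257317e-05]), 'eef_pos': array([199.30439013, 591.8851532 , 249.54571634]), 'tcp_rot': array([-3.14018688e+00, -7.66345632e-06,  2.81680527e+00]), 'contact_force': array([-0.29592933, -0.62555641,  0.11850919]), 'wrist_torque': array([ 0.00737286, -0.03866726,  0.0252186 ]), 'grasp_force': 0.0, 'opening': 1.001431466156925} 19.0
scene {'fx': 449.6506105722777, 'fy': 449.6506105722777, 'cx': 317.0876397099516, 'cy': 199.30267085055917, 'position': array([ -36.42263843, -809.511876  ,  750.94166652]), 'orientation': array([-2.12164454,  0.01049467, -0.66037535])}
top {'fx': 453.36167771274944, 'fy': 453.36167771274944, 'cx': 324.364654181486, 'cy': 196.20226951030003, 'position': array([ 303.11948258,    8.13650134, 1255.91995683]), 'orientation': array([-2.91256327e+00, -2.70303512e-03, -1.52339913e+00])}
wrist {'fx': 296.29521436514733, 'fy': 296.29521436514733, 'cx': 321.0313922707031, 'cy': 199.1696653620945, 'position': array([136.91645026, 613.43419568, 373.68225743]), 'orientation': array([2.87446496e+00, 6.94253172e-04, 1.24534143e+00])}
```

View pics/top0.png

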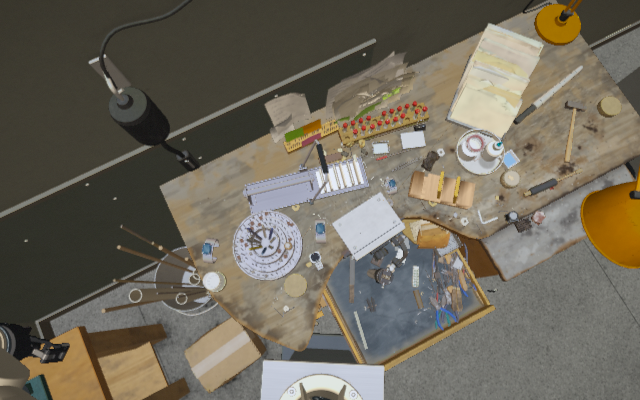

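View pics/scene0.png

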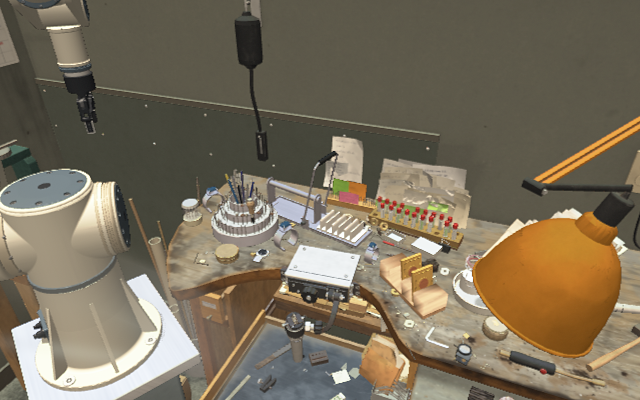

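Top: the rack spans about (245,200)–(368,172), its handle stands upright near (322,158), the block with two plates is at (441,188), the bur stand is at (267,243), and cuff-like items sit at (210,250), (320,232), (391,185) and (316,259). I'll zoom in next.

```bash
python3 - <<'E'
import cv2
t=cv2.imread('pics/top0.png')[130:290,190:490]
cv2.imwrite('pics/c1.png',cv2.resize(t,(800,427),interpolation=cv2.INTER_CUBIC))
s=cv2.imread('pics/scene0.png')[140:320,170:470]
cv2.imwrite('pics/c2.png',cv2.resize(s,(800,480),interpolation=cv2.INTER_CUBIC))
E
```

```text
(no output)
```

View pics/c1.png

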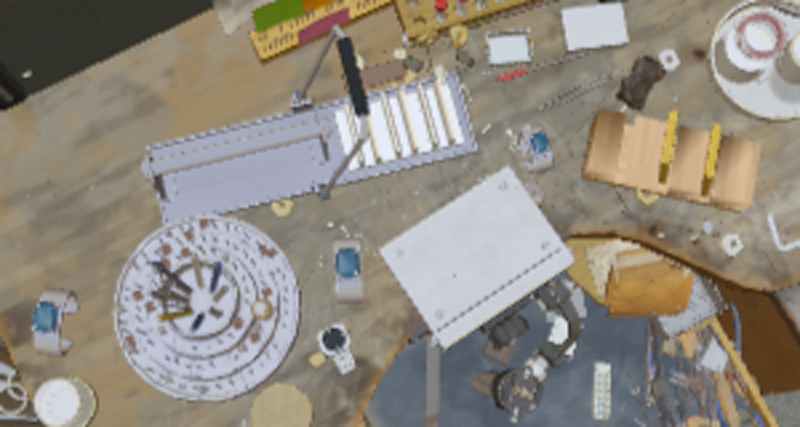

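View pics/c2.png

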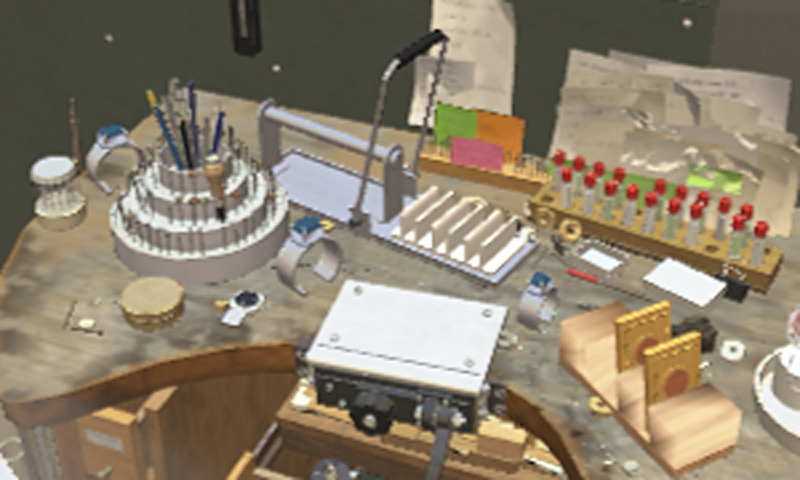

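Blue stones mark three cuffs: A at top (207,249), B at (320,228), C at (392,184), which looks small. There are two plates in the block and the handle is upright. Now I'll measure.

```bash
cat >> h.py <<'E'
def tri(f,p,g,q):
    a,d=ray(f,*p); b,e=ray(g,*q)
    s=np.linalg.lstsq(np.c_[d,-e],b-a,rcond=None)[0]
    x,y=a+d*s[0],b+e*s[1]; return (x+y)/2,np.linalg.norm(x-y)
def blobs(im,lo,hi,amin=15):
    m=cv2.inRange(cv2.cvtColor(im,cv2.COLOR_RGB2HSV),lo,hi)
    n,_,st,c=cv2.connectedComponentsWithStats(m)
    return [(c[i].round(1),st[i].tolist()) for i in range(1,n) if st[i][4]>=amin]
E
python3 - <<'E'
from h import *
f=snap('top');g=snap('scene')
for n,im in (('top',f),('scene',g)):
    print(n); 
    for b in blobs(im['image'],(98,90,60),(115,255,220)): print(' blue',b)
    for b in blobs(im['image'],(18,150,100),(28,255,255)): print(' yel',b)
C=lambda u,v:(190+u/2.667,130+v/2.667)
for nm,(u,v),z in [('rack NW',(146,147),8),('rack SW',(165,222),8),('rack NE',(460,72),8),('rack SE',(477,150),8),('block UL',(597,112),48),('block UR',(762,150),48),('block LR',(748,208),48),('block LL',(585,173),48),('stand',(205,305),100)]:
    print(nm,onz(f,*C(u,v),z).round(0))
# rod ends, hinge, grip from scene crop and top crop
S=lambda u,v:(170+u*.375,140+v*.375)
for nm,p,q in [('grip end near',(338,35),(444,36)),('grip end far',(360,112),(395,62)),('hingeS',(324,194),(357,217))]:
    print(nm,tri(f,C(*p),g,S(*q)))
for nm,q in [('rod left',(270,112)),('rod right',(388,155))]: print(nm,onz(g,*S(*q),85).round(0))
E
```

```text
top
 blue (array([391.9, 182.8]), [389, 180, 6, 7, 31])
 blue (array([319.6, 228.1]), [316, 224, 8, 10, 61])
 blue (array([206.2, 248. ]), [202, 243, 9, 11, 65])
 blue (array([462.7, 290.3]), [459, 281, 9, 16, 34])
 blue (array([448.4, 312.9]), [440, 307, 17, 15, 62])
 blue (array([437.9, 319.2]), [436, 310, 7, 20, 55])
 yel (array([556.9,  24.4]), [535, 4, 46, 41, 1341])
 yel (array([311.7, 126.7]), [301, 120, 21, 14, 159])
 yel (array([614.5, 223.6]), [581, 167, 59, 102, 3860])
 yel (array([439.8, 185.1]), [437, 172, 6, 26, 61])
 yel (array([456.2, 189.2]), [453, 177, 7, 26, 75])
 yel (array([430.9, 238. ]), [420, 235, 26, 7, 109])
 yel (array([479. , 292.1]), [469, 275, 21, 32, 60])
scene
 blue (array([232.7, 191.1]), [228, 180, 10, 23, 35])
 blue (array([211.7, 188.3]), [208, 187, 8, 4, 22])
 blue (array([284.6, 223.8]), [280, 222, 10, 5, 32])
 blue (array([372.1, 244.2]), [370, 243, 6, 4, 17])
 yel (array([587.3, 149.4]), [536, 118, 104, 62, 229])
 yel (array([592.8, 154.2]), [547, 126, 93, 57, 230])
 yel (array([592.7, 219. ]), [590, 214, 6, 11, 31])
 yel (array([570.3, 241. ]), [550, 222, 49, 37, 1081])
 yel (array([408.9, 265.1]), [401, 255, 20, 24, 177])
 yel (array([420.4, 278.1]), [411, 267, 21, 25, 211])
 yel (array([487.7, 303.1]), [482, 295, 13, 16, 24])
rack NW [615. 246.   8.]
rack SW [535. 219.   8.]
rack NE [715. -86.   8.]
rack SE [ 629. -106.    8.]
block UL [ 665. -226.   48.]
block UR [ 633. -397.   48.]
block LR [ 571. -381.   48.]
block LL [ 599. -214.   48.]
stand [439. 158. 100.]
grip end near (array([679.76389456,  40.07275891, 214.03999714]), np.float64(5.9796504390869485))
grip end far (array([603.53758474,  18.36780688, 218.45474585]), np.float64(0.9828598145313313))
hingeS (array([571.34888774,  51.55056861,  30.33344392]), np.float64(6.534609854900101))
rod left [576. 217.  85.]
rod right [624.  59.  85.]
```

```bash
cat >> h.py <<'E'
def goto(x,y,z,yaw,tilt=None):
    s=r.sense(); T=R.from_euler('xyz',s['tcp_rot'])
    G=R.from_euler('xyz',[np.pi,0,yaw])
    if tilt is not None: G=R.from_rotvec(tilt)*G
    d=T.inv().apply(np.array([x,y,z])-s['eef_pos'])/1000
    print('shift',d.round(4),'turn',(T.inv()*G).as_rotvec().round(3),'| now',s['eef_pos'].round(1),s['tcp_rot'].round(3),'t',round(s['clock'],1),'F',np.round(s['contact_force'],1),'op',round(s['opening'],3),'g',round(s['grasp_force'],1))
E
python3 - <<'E'
from h import *
goto(560,80,400,1.858)
f=snap('top'); print('hanger',onz(f,190,160,80).round(),'motor',onz(f,140,115,470).round())
E
```

```text
shift [-0.5052 -0.3704 -0.1498] turn [-0.001  0.     0.959] | now [199.4 592.1 249.9] [-3.141 -0.     2.817] t 0.2 F [ 0.2 -0.5 -0.4] op 0.997 g 0.0
hanger [660. 387.  80.] motor [624. 364. 470.]
```

```bash
python3 -m crank '[[0,0,-0.05,0,0,0,0],[-0.05,-0.037,-0.1,0,0,0.1,0],[-0.1,-0.074,-0.15,0,0,0.2,0],[-0.14,-0.102,-0.15,0,0,0.27,0],[-0.18,-0.132,-0.15,0,0,0.35,0]]'; python3 - <<'E'
from h import *
goto(560,80,400,1.858)
E
```

```text
clock: 0.8
eef_pos: [300.2, 449.7, 392.9]
tcp_rot: [3.138, -0.0, 2.465]
contact_force: [0.7, -0.3, 0.1]
opening: 0.998
grasp_force: 0.0
shift [-0.4341 -0.1256 -0.0076] turn [ 0.003 -0.001  0.607] | now [300.2 449.7 392.9] [ 3.138 -0.     2.465] t 0.8 F [ 0.7 -0.3  0.1] op 0.998 g 0.0
```

```bash
python3 -m crank '[[-0.046,-0.013,0,0,0,0.06,0],[-0.092,-0.026,0,0,0,0.12,0],[-0.138,-0.039,0,0,0,0.18,0],[-0.184,-0.053,0,0,0,0.24,0],[-0.23,-0.066,0,0,0,0.3,0]]'>/dev/null; python3 - <<'E'
from h import *
goto(560,80,400,1.858)
E
```

```text
shift [-0.2117  0.0038 -0.0091] turn [ 0.001 -0.     0.306] | now [438.4 253.4 390.9] [3.141 0.    2.164] t 1.3 F [ 0.8  0.1 -0.1] op 0.998 g 0.0
```

```bash
python3 -m crank '[[-0.045,0,0,0,0,0.06,0],[-0.09,0,0,0,0,0.12,0],[-0.135,0,0,0,0,0.18,0],[-0.18,0.003,0,0,0,0.25,0],[-0.212,0.004,-0.009,0,0,0.306,0]]'>/dev/null;  python3 -m crank '[[0,0,0,0,0,0,0],[0,0,0,0,0,0,0]]'; python3 - <<'E'
from h import *
f=snap('wrist','w1.png'); print(f['position'],f['orientation'])
E
```

```text
clock: 2.0
eef_pos: [560.1, 81.5, 399.5]
tcp_rot: [-3.141, -0.0, 1.86]
contact_force: [-0.1, -0.6, 0.1]
opening: 0.999
grasp_force: 0.0
[542.00185968 145.58295109 523.55490225] [2.87520231e+00 2.60038608e-04 2.88345372e-01]
```

View pics/w1.png

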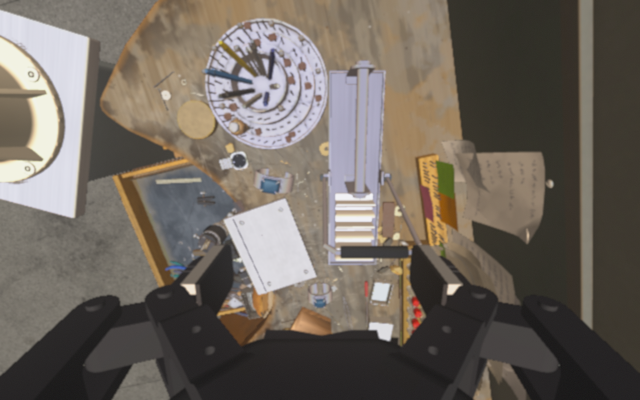

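The rack is vertical in the image: its corners are near (331,71), (384,72) and (379,263), the rod is at column ~362, the grip is at (375,251), cuff B is at (272,183) and the small cuff is at (320,293). I'll zoom in for exact edges.

```bash
python3 - <<'E'
import cv2
t=cv2.imread('pics/w1.png')[55:320,230:430]
cv2.imwrite('pics/c3.png',cv2.resize(t,None,fx=2.25,fy=2.25,interpolation=cv2.INTER_CUBIC))
E
```

```text
(no output)
```

View pics/c3.png

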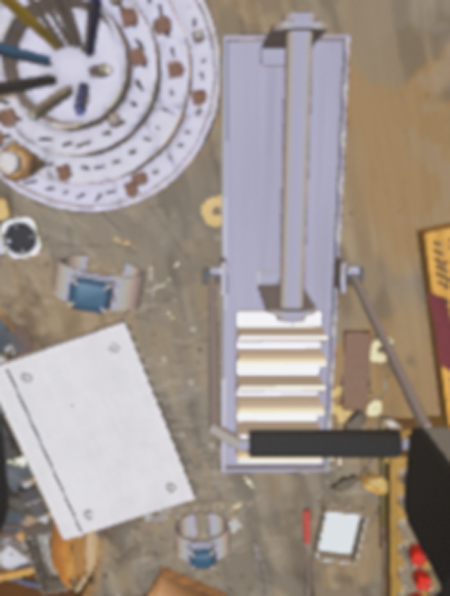

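```bash
cat > m.py <<'E'
from h import *
class F(dict): pass
f=dict(fx=296.295,fy=296.295,cx=321.031,cy=199.17,position=[542.002,145.583,523.555],orientation=[2.8752,0.00026,0.288345])
C=lambda u,v:(230+u/2.25,55+v/2.25)
for nm,(u,v),z in [('rodtop',(299,40),85),('rodbot',(291.5,305),85),('hingeL',(212,273),30),('hingeR',(354,271),30),('gripL',(250,443),225),('gripR',(402,443),225),('grip',(326,443),225),
 ('tray TL',(225,36),8),('tray TR',(349,36),8),('tray BL',(221,470),8),('tray BR',(330,468),8),('comb',(280,318),45)]:
    print(nm,onz(f,*C(u,v),z).round(1))
g=snap('scene')
for b in blobs(g['image'],(0,0,0),(180,255,45),30):
    if 300<b[0][0]<350 and 140<b[0][1]<190: print(b, tri(f,C(326,443),g,b[0]))
t=snap('top')
a=np.array([391.9,182.8]);
for nm,p,q in [('A',(206.2,248),None),('B',(319.6,228.1),None),('C',(391.9,182.8),None)]:
    print(nm,onz(t,*p,59 if nm=='C' else 78).round(1))
w=[(c,s) for c,s in blobs(snap('wrist')['image'],(98,90,60),(115,255,220),30)]
for c,s in w: print(c,s,onz(f,*c,78).round(1),onz(f,*c,59).round(1))
E
python3 m.py
```

```text
rodtop [579.9 219.8  85. ]
rodbot [628.3  60.5  85. ]
hingeL [574.   56.3  30. ]
hingeR [675.8  88.1  30. ]
gripL [603.3  16.2 225. ]
gripR [674.4  37.3 225. ]
grip [638.8  26.8 225. ]
tray TL [534.8 220.3   8. ]
tray TR [620.  245.5   8. ]
tray BL [ 631.7 -108.8    8. ]
tray BR [720.1 -80.6   8. ]
comb [631.1  40.9  45. ]
(array([326.7, 158.3]), [319, 151, 18, 15, 54]) (array([639.09634276,  25.48372861, 219.60203576]), np.float64(3.1124631915586645))
A [424.9 317.9  78. ]
B [491.1  26.4  78. ]
C [ 628.4 -164.3   59. ]
[231.4  77.1] [217, 73, 34, 10, 76] [405.6 163.3  78. ] [399.8 164.   59. ]
[269.5 188.3] [262, 184, 17, 9, 97] [495.3  23.   78. ] [493.3  17.8  59. ]
[177.4 267. ] [167, 265, 19, 5, 60] [ 380.7 -151.    78. ] [ 373.9 -163.7   59. ]
[319.  304.1] [315, 301, 10, 7, 37] [ 626.5 -151.9   78. ] [ 630.1 -164.6   59. ]
```

```bash
python3 -m crank '[[0,0,0,0,0,0.15,0],[0,0,0,0,0,0.3,0],[0,0,0,0,0,0.45,0],[0,0,0,0,0,0.6,0],[0,0,0,0,0,0.75,0]]'>/dev/null; python3 -m crank '[[0,0,0,0,0,0.15,0],[0,0,0,0,0,0.3,0],[0,0,0,0,0,0.45,0],[0,0,0,0,0,0.6,0],[0,0,0,0,0,0.75,0]]'; python3 - <<'E'
from h import *
print(r.sense()['qpos'].round(2))
goto(639,26,300,.291)
E
```

```text
clock: 3.2
eef_pos: [559.5, 83.0, 399.7]
tcp_rot: [-3.141, 0.0, 0.356]
contact_force: [-0.6, -0.6, -0.5]
opening: 0.997
grasp_force: 0.0
[0.14 0.15 1.57 0.   1.42 1.36]
shift [0.0546 0.0812 0.0997] turn [-0.     0.     0.065] | now [559.5  83.  399.7] [-3.141  0.     0.356] t 3.2 F [-0.6 -0.6 -0.5] op 0.997 g 0.0
```

```bash
python3 -m crank '[[0.025,0.035,0.03,0,0,0.065,0],[0.05,0.07,0.05,0,0,0.065,0],[0.0546,0.0812,0.08,0,0,0.065,0],[0.0546,0.0812,0.08,0,0,0.065,0],[0.0546,0.0812,0.08,0,0,0.065,0]]'>/dev/null; python3 - <<'E'
from h import *
f=snap('wrist','w2.png'); print(f['position'],f['orientation'])
goto(639,26,224,.291)
g=blobs(f['image'],(0,0,0),(180,255,50),60)
for b in g: print(b)
print(proj(f,[639,26,224.6]))
E
```

```text
[704.06666296  45.67838684 443.55816953] [ 2.87268148e+00  1.41556070e-03 -1.27496817e+00]
shift [-0.0006  0.0002  0.0969] turn [-0.    -0.001  0.006] | now [639.5  26.4 320.9] [-3.141e+00 -1.000e-03  2.970e-01] t 3.8 F [-0.5  0.5 -0.1] op 1.003 g 0.0
(array([88.8, 33.2]), [0, 0, 224, 95, 13241])
(array([537.4, 100.8]), [534, 95, 8, 13, 60])
(array([  6.2, 122.7]), [0, 96, 20, 41, 419])
(array([ 12.2, 149.8]), [0, 148, 27, 5, 85])
(array([ 27. , 170.8]), [15, 159, 26, 27, 345])
(array([322.6, 350.3]), [0, 246, 640, 154, 44100])
(array([607.5, 303.3]), [601, 296, 19, 16, 127])
(array([162.8, 368.7]), [157, 357, 12, 28, 162])
(array([181.2, 394.7]), [170, 387, 22, 13, 171])
[321.24409955 208.68741384]
```

View pics/w2.png

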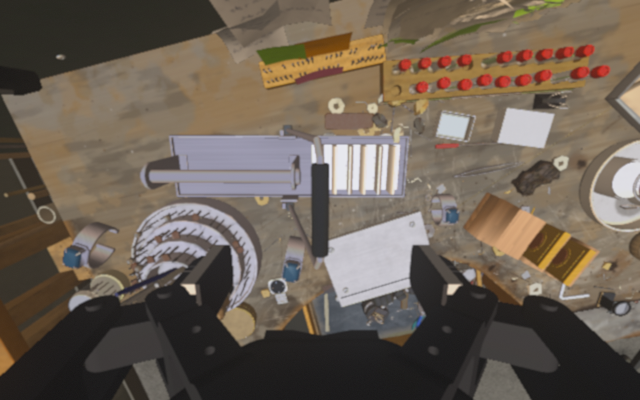

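The grip centre shows at (320,210), matching the predicted (321,209). I'll descend, grasp it and fold it down.

```bash
python3 -m crank '[[0,0,0.04,0,0,0.006,0],[0,0,0.08,0,0,0.006,0],[0,0,0.097,0,0,0.006,0],[0,0,0.097,0,0,0.006,0.3],[0,0,0.097,0,0,0.006,0.6]]' 20 ; python3 -m crank '[[0,0,0,0,0,0,1],[0,0,0,0,0,0,1],[0,0,0,0,0,0,1],[0,0,0,0,0,0,1],[0,0,0,0,0,0,1]]'
```

```text
clock: 4.25
eef_pos: [640.5, 26.1, 225.0]
tcp_rot: [3.141, -0.003, 0.291]
contact_force: [-0.2, -0.1, -0.2]
opening: 0.688
grasp_force: 0.0
clock: 4.75
eef_pos: [640.5, 25.2, 223.9]
tcp_rot: [3.141, -0.002, 0.29]
contact_force: [0.2, -0.5, 6.6]
opening: 0.152
grasp_force: 20.8
```

```bash
python3 -m crank '[[0,0.0243,0.0074,0,0,0,1],[0,0.0474,0.0178,0,0,0,1],[0,0.0689,0.0309,0,0,0,1],[0,0.0887,0.0468,0,0,0,1],[0,0.1064,0.0651,0,0,0,1]]'; python3 -m crank '[[0,0.0152,0.0204,0,0,0,1],[0,0.0276,0.0423,0,0,0,1],[0,0.0372,0.0658,0,0,0,1],[0,0.0438,0.0903,0,0,0,1],[0,0.0472,0.1154,0,0,0,1]]';  python3 -m crank '[[0,0,0,0,0,0,1],[0,0,0,0,0,0,1]]'
```

```text
clock: 5.25
eef_pos: [671.2, -77.7, 157.1]
tcp_rot: [3.141, -0.002, 0.29]
contact_force: [4.8, 5.3, 0.5]
opening: 0.156
grasp_force: 19.9
clock: 5.75
eef_pos: [684.0, -120.9, 41.0]
tcp_rot: [-3.139, -0.001, 0.288]
contact_force: [-9.3, 29.1, 48.9]
opening: 0.153
grasp_force: 27.4
clock: 5.95
eef_pos: [683.4, -120.6, 39.8]
tcp_rot: [-3.139, 0.001, 0.29]
contact_force: [4.2, 9.4, -4.5]
opening: 0.155
grasp_force: 23.3
```

```bash
python3 -m crank '[[0,0,0,0,0,0,0.7],[0,0,0,0,0,0,0.65],[0,0,0,0,0,0,0.65],[0,0,-0.04,0,0,0,0.65],[0,0,-0.08,0,0,0,0.5]]'>/dev/null; python3 -m crank '[[0,0,-0.05,0,0,0,0],[-0.02,-0.04,-0.1,0,0,0,0],[-0.03,-0.08,-0.13,0,0,0,0],[-0.03,-0.1,-0.13,0,0,0,0],[-0.03,-0.1,-0.13,0,0,0,0]]'; python3 - <<'E'
from h import *
f=snap('wrist'); print(f['position'],f['orientation'])
cv2.imwrite('pics/w3.png',cv2.cvtColor(cv2.resize(f['image'][60:260,150:550],(800,400),interpolation=cv2.INTER_CUBIC),cv2.COLOR_RGB2BGR))
E
```

```text
clock: 6.95
eef_pos: [625.9, -32.2, 255.0]
tcp_rot: [3.141, -0.003, 0.292]
contact_force: [-0.4, -0.8, -1.1]
opening: 0.994
grasp_force: 0.0
[690.31623899 -12.99804458 379.30223755] [ 2.87765800e+00  2.33204500e-04 -1.27971889e+00]
```

View pics/w3.png

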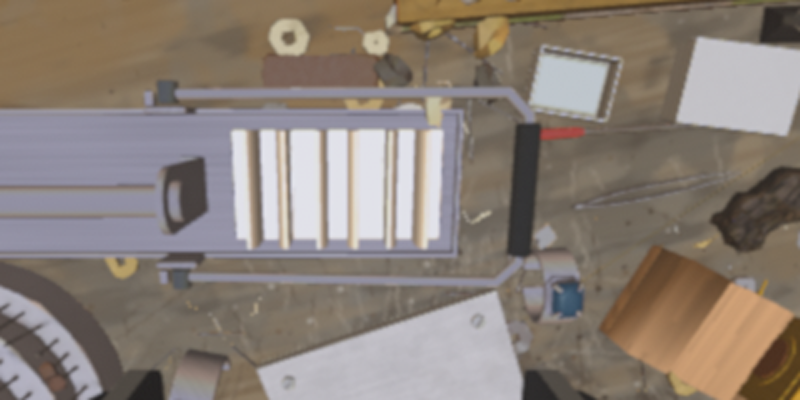

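The handle is fully down. Comb in the crop: x 232–443, slot mouths centred at about 268, 338 and 406, rows 128–241; the rod runs along row ~201. I'll compute the rack frame from these.

```bash
cat > m2.py <<'E'
from h import *
f=dict(fx=296.295,fy=296.295,cx=321.031,cy=199.17,position=[690.316,-12.998,379.302],orientation=[2.877658,0.000233,-1.2797189])
C=lambda u,v:(150+u/2,60+v/2)
Y=np.array([-.287,.958,0]);X=np.array([.958,.287,0]);c=np.array([626,70,0])
for nm,(u,v),z in [('s1',(268.5,184.5),45),('s2',(338,184.5),45),('s3',(406,184.5),45),('combTL',(232,128),45),('combTR',(441,129),45),('combBL',(237,240),45),('combBR',(442,241),45),('rod',(80,201),85),('rod0',(0,201),85),('trayTR',(461,110),8),('trayBR',(457,256),8),('grip',(525,190),44),('hU',(165,95),30),('hL',(178,274),30)]:
    p=onz(f,*C(u,v),z); print(nm,p.round(1),'rack',((p-c)@X).round(1),((p-c)@Y).round(1))
E
python3 m2.py
```

```text
s1 [644.1  16.3  45. ] rack 1.9 -56.7
s2 [655.3 -21.   45. ] rack 1.9 -95.6
s3 [666.2 -57.5  45. ] rack 1.9 -133.7
combTL [668.1  43.3  45. ] rack 32.6 -37.7
combTR [700.4 -66.4  45. ] rack 32.1 -152.0
combBL [608.3  25.5  45. ] rack -29.7 -37.5
combBR [641.5 -87.5  45. ] rack -30.3 -155.3
rod [614.9 100.4  85. ] rack -1.9 32.3
rod0 [603.5 138.5  85. ] rack -1.9 72.1
trayTR [715.4 -80.2   8. ] rack 42.6 -169.6
trayBR [ 629.6 -108.2    8. ] rack -47.7 -171.7
grip [ 682.5 -122.9   44. ] rack -1.3 -201.0
hU [673.7  86.3  30. ] rack 50.4 1.9
hL [573.8  56.6  30. ] rack -53.9 2.1
```

```bash
python3 -m crank '[[-0.03,-0.03,0,0,0,-0.15,0],[-0.06,-0.06,0,0,0,-0.3,0],[-0.09,-0.09,0,0,0,-0.45,0],[-0.111,-0.092,0.03,0,0,-0.6,0],[-0.111,-0.092,0.055,0,0,-0.75,0]]'>/dev/null; python3 -m crank '[[0,0,0,0,0,-0.15,0],[0,0,0,0,0,-0.3,0],[0,0,0,0,0,-0.45,0],[0,0,0,0,0,-0.55,0],[0,0,0,0,0,-0.55,0]]'; python3 - <<'E'
from h import *
f=snap('wrist'); print(f['position'],f['orientation'])
u,v=map(int,proj(f,[493,24,60])); print(u,v)
cv2.imwrite('pics/w4.png',cv2.cvtColor(cv2.resize(f['image'][v-75:v+75,u-100:u+100],(600,450),interpolation=cv2.INTER_CUBIC),cv2.COLOR_RGB2BGR))
for b in blobs(f['image'],(98,90,60),(115,255,220),60): print(b,onz(f,*b[0],78).round(1))
E
```

```text
clock: 8.0
eef_pos: [493.9, 20.8, 196.4]
tcp_rot: [-3.141, 0.0, 1.59]
contact_force: [0.3, 0.1, -0.4]
opening: 1.002
grasp_force: 0.0
[493.5219055   87.74933511 320.43476903] [2.87433309e+00 1.16780085e-03 1.90106646e-02]
319 191
(array([319.9, 182.8]), [309, 181, 22, 5, 72]) [493.3  35.5  78. ]
(array([321. , 196.3]), [305, 185, 32, 21, 385]) [494.4  23.9  78. ]
```

View pics/w4.png

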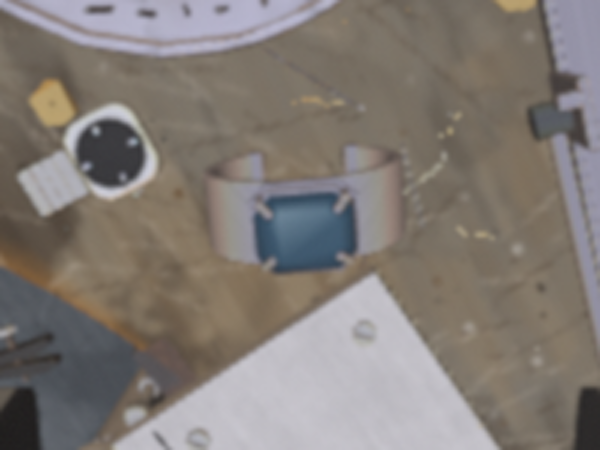

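B's stone is at crop (306,232), which is about (494,26); it's rotated ~2° CCW, with its x-axis along world x. Grasping across the 30 mm side.

```bash
python3 -m crank '[[0.005,0,0.04,0,0,-0.03,0],[0.005,0,0.08,0,0,-0.03,0.2],[0.005,0,0.118,0,0,-0.03,0.4],[0.005,0,0.118,0,0,-0.03,0.5],[0.005,0,0.118,0,0,-0.03,0.5]]'; python3 -m crank '[[0,0,0,0,0,0,1],[0,0,0,0,0,0,1],[0,0,0,0,0,0,1],[0,0,0,0,0,0,1],[0,0,0,0,0,0,1]]' 50
```

```text
clock: 8.55
eef_pos: [493.4, 26.5, 79.2]
tcp_rot: [-3.14, 0.0, 1.618]
contact_force: [0.6, -0.3, 0.9]
opening: 0.499
grasp_force: 0.0
clock: 9.05
eef_pos: [494.9, 26.8, 80.8]
tcp_rot: [3.139, 0.0, 1.62]
contact_force: [-1.6, -1.2, 10.0]
opening: 0.335
grasp_force: 50.2
```

```bash
python3 -m crank '[[0,0,-0.02,0,0,0,1],[0,0,-0.06,0,0,0,1],[0,0,-0.1,0,0,0,1],[0,0,-0.13,0,0,0,1],[0,0,-0.13,0,0,0,1]]';  python3 - <<'E'
from h import *
goto(611.8,112.7,205,1.862)
E
```

```text
clock: 9.55
eef_pos: [496.2, 26.9, 214.0]
tcp_rot: [3.133, 0.0, 1.62]
contact_force: [0.1, 0.6, -0.1]
opening: 0.334
grasp_force: 49.9
shift [0.08   0.1195 0.01  ] turn [ 0.008  0.001 -0.242] | now [496.2  26.9 214. ] [3.133 0.    1.62 ] t 9.6 F [ 0.1  0.6 -0.1] op 0.334 g 49.9
```

```bash
python3 -m crank '[[0.03,0.035,0,0,0,-0.08,1],[0.055,0.07,0,0,0,-0.16,1],[0.075,0.105,0,0,0,-0.242,1],[0.08,0.1195,0.01,0,0,-0.242,1],[0.08,0.1195,0.01,0,0,-0.242,1]]'; python3 -m crank '[[0,0,0,0,0,0,1],[0,0,0,0,0,0,1]]';  python3 - <<'E'
from h import *
goto(611.8,112.7,205,1.862)
f=snap('wrist'); s=snap('scene')
u,v=map(int,proj(f,[611,113,120])); print(u,v,proj(f,[628.3,60.5,85]),proj(f,[579.9,219.8,85]),proj(f,[613.1,113.1,85]))
print(f['position'],f['orientation'])
a=cv2.resize(f['image'][50:300,200:450],(500,500),interpolation=cv2.INTER_CUBIC)
u,v=map(int,proj(s,[611,113,130])); b=cv2.resize(s['image'][v-50:v+75,u-35:u+40],(300,500),interpolation=cv2.INTER_CUBIC)
cv2.imwrite('pics/w5.png',cv2.cvtColor(np.hstack([a,b]),cv2.COLOR_RGB2BGR))
E
```

```text
clock: 10.05
eef_pos: [609.7, 113.5, 197.2]
tcp_rot: [-3.14, -0.0, 1.863]
contact_force: [-0.1, -0.8, -1.4]
opening: 0.334
grasp_force: 49.9
clock: 10.25
eef_pos: [608.0, 112.0, 199.0]
tcp_rot: [-3.14, -0.0, 1.861]
contact_force: [0.2, 0.3, -0.8]
opening: 0.338
grasp_force: 49.9
shift [-0.0004  0.0039 -0.006 ] turn [-0.001 -0.    -0.001] | now [608. 112. 199.] [-3.14  -0.     1.861] t 10.2 F [ 0.2  0.3 -0.8] op 0.338 g 49.9
324 213 [325.66463371 261.06464045] [325.42408042  55.09992296] [326.49077629 201.39979996]
[589.83851449 176.0635235  323.06669922] [2.87483412e+00 1.07696714e-03 2.89781899e-01]
```

View pics/w5.png

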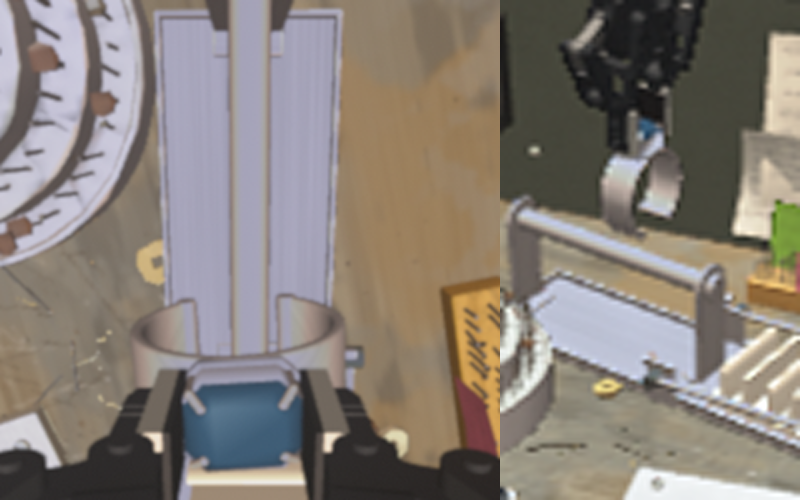

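The cuff is held upright and square with the rod. The rod (u≈325) sits ~4.5 mm to tool +y of the gap's middle (u≈318). I'll correct that, then go down to just above the rod.

```bash
python3 -m crank '[[0,0.0045,0,0,0,0,1],[0,0.0045,0.03,0,0,0,1],[0,0.0045,0.04,0,0,0,1],[0,0.0045,0.04,0,0,0,1],[0,0.0045,0.04,0,0,0,1]]'; python3 - <<'E'
from h import *
s=r.sense(); T=s['eef_pos']; f=snap('wrist')
print(T.round(1),s['tcp_rot'].round(3))
im=f['image']; ax=proj(f,T-[0,0,70]); print('axis u at ends depth',ax, 'rod mid pred',proj(f,[611.8,112.7,85]))
g=cv2.cvtColor(im,cv2.COLOR_RGB2GRAY)
cv2.imwrite('pics/w6.png',cv2.cvtColor(cv2.resize(im[0:300,170:470],(600,600),interpolation=cv2.INTER_CUBIC),cv2.COLOR_RGB2BGR))
E
```

```text
clock: 10.85
eef_pos: [613.5, 113.8, 159.6]
tcp_rot: [-3.142, -0.0, 1.862]
contact_force: [-0.1, -0.6, -1.2]
opening: 0.336
grasp_force: 49.9
[613.5 113.8 159.6] [-3.142 -0.     1.862]
axis u at ends depth [319.83420308 218.13771755] rod mid pred [317.10177791 216.726339  ]
```

View pics/w6.png

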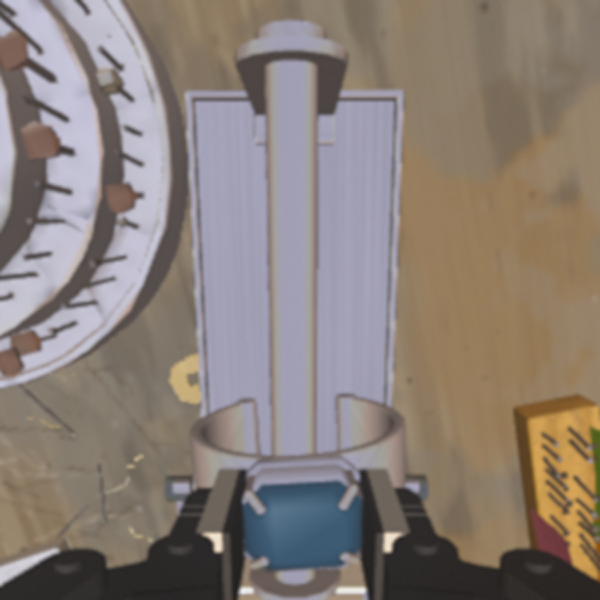

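The gap's ends are at columns 256 and 339 (middle 297) and the rod's middle is at 295.5, so it's centred within 1 mm. Lowering now.

```bash
python3 -m crank '[[0,-0.0007,0.02,0,0,0,1],[0,-0.0007,0.035,0,0,0,1],[0,-0.0007,0.041,0,0,0,1],[0,-0.0007,0.041,0,0,0,1],[0,-0.0007,0.041,0,0,0,1]]'
```

```text
clock: 11.4
eef_pos: [613.0, 113.7, 118.6]
tcp_rot: [3.141, 0.0, 1.862]
contact_force: [0.6, 0.2, -1.0]
opening: 0.334
grasp_force: 50.0
```

```bash
python3 -m crank '[[0,0,0.001,0,0,0,1],[0,0,0.002,0,0,0,1],[0,0,0.002,0,0,0,1]]'; python3 -m crank '[[0,0,0,0,0,0,0.55],[0,0,0,0,0,0,0.4],[0,0,0,0,0,0,0.4],[0,0,-0.02,0,0,0,0.3],[0,0,-0.05,0,0,0,0.2]]'; python3 -m crank '[[0,0,-0.05,0,0,0,0],[0,0,-0.09,0,0,0,0],[0,0,-0.09,0,0,0,0]]'; python3 - <<'E'
from h import *
f=snap('wrist'); s=snap('scene')
a=cv2.resize(f['image'][0:300,170:470],(500,500),interpolation=cv2.INTER_CUBIC)
u,v=map(int,proj(s,[611,113,100])); b=cv2.resize(s['image'][v-50:v+75,u-35:u+40],(300,500),interpolation=cv2.INTER_CUBIC)
cv2.imwrite('pics/w7.png',cv2.cvtColor(np.hstack([a,b]),cv2.COLOR_RGB2BGR))
goto(425,318,220,1.3)
t=snap('top')
for b in blobs(t['image'],(98,90,60),(115,255,220)):
    if b[0][1]<260: print(b[0],onz(t,*b[0],113).round(1),onz(t,*b[0],78).round(1))
E
```

```text
clock: 11.7
eef_pos: [612.8, 113.7, 116.4]
tcp_rot: [3.141, 0.0, 1.862]
contact_force: [-0.4, -0.1, -0.6]
opening: 0.339
grasp_force: 50.0
clock: 12.2
eef_pos: [611.4, 113.4, 165.0]
tcp_rot: [-3.138, -0.0, 1.862]
contact_force: [-0.0, 0.6, -0.2]
opening: 0.796
grasp_force: 0.0
clock: 12.5
eef_pos: [615.8, 114.2, 262.8]
tcp_rot: [3.131, 0.001, 1.862]
contact_force: [0.6, 0.5, 0.2]
opening: 0.999
grasp_force: 0.0
shift [ 0.2497 -0.1217  0.0369] turn [ 0.002 -0.     0.562] | now [613.1 113.7 257.2] [3.139 0.    1.862] t 12.6 F [-1.9  0.7 -0.6] op 0.995 g 0.0
[508.6 159.4] [ 692.5 -463.7  113. ] [ 704.4 -478.2   78. ]
[391.9 182.8] [ 613.7 -156.5  113. ] [ 623.2 -161.6   78. ]
[206.3 248.2] [420.8 308.4 113. ] [424.4 317.6  78. ]
```

View pics/w7.png

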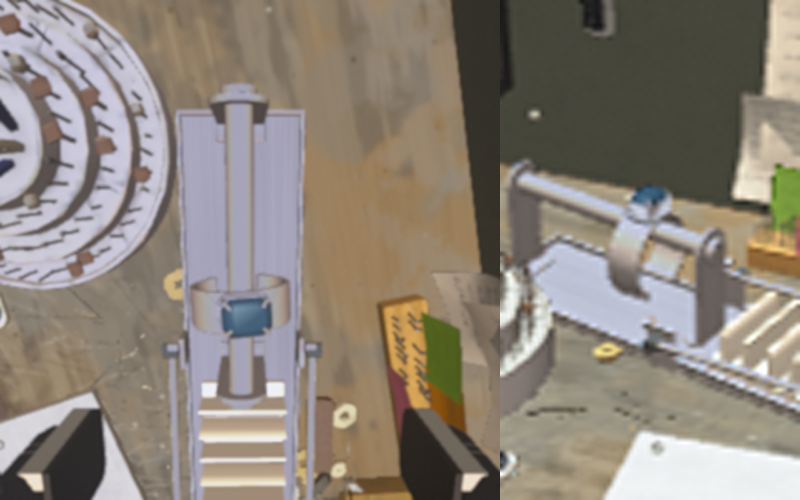

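Cuff B hangs correctly with its stone on top. Going to cuff A next; I'll measure it numerically from close by.

```bash
python3 -m crank '[[0.04,-0.02,0,0,0,0.02,0],[0.08,-0.04,0,0,0,0.04,0],[0.12,-0.06,0,0,0,0.06,0],[0.16,-0.08,0,0,0,0.1,0],[0.2,-0.1,0,0,0,0.12,0]]'>/dev/null; python3 -m crank '[[0.03,-0.015,0.02,0,0,0,0],[0.05,-0.022,0.052,0,0,0,0],[0.05,-0.022,0.052,0,0,0,0],[0.05,-0.022,0.052,0,0,0,0],[0.05,-0.022,0.052,0,0,0,0]]'; cat > st.py <<'E'
from h import *
f=snap('wrist')
m=cv2.inRange(cv2.cvtColor(f['image'],cv2.COLOR_RGB2HSV),(95,80,40),(118,255,230))
cs=[c for c in cv2.findContours(m,cv2.RETR_EXTERNAL,cv2.CHAIN_APPROX_NONE)[0] if cv2.contourArea(c)>150]
for c in cs:
    q=np.array([onz(f,*p[0],78)[:2] for p in c],np.float32); print(cv2.boundingRect(c),cv2.minAreaRect(q))
goto(425,318,78,1.74)
E
python3 st.py
```

```text
clock: 13.65
eef_pos: [430.0, 321.6, 204.4]
tcp_rot: [3.142, 0.0, 1.741]
contact_force: [0.1, 0.3, 0.4]
opening: 1.003
grasp_force: 0.0
(300, 186, 33, 26) ((426.7000427246094, 319.67242431640625), (20.485057830810547, 26.584989547729492), 86.1309585571289)
shift [-0.0026 -0.0059  0.1268] turn [ 0.001 -0.     0.001] | now [430.3 321.6 204.8] [ 3.141 -0.     1.741] t 13.7 F [-0.1 -0.5 -0.3] op 1.0 g 0.0
```

```bash
cat >> st.py <<'E'
x,y,w,h=cv2.boundingRect(max(cs,key=cv2.contourArea))
for row in m[y-2:y+h+2,x-3:x+w+3]: print(''.join('#' if k else '.' for k in row))
g=cv2.cvtColor(f['image'],cv2.COLOR_RGB2GRAY); 
print(f['orientation'])
E
python3 st.py
```

```text
(300, 186, 32, 26) ((426.6258850097656, 319.5863342285156), (20.469440460205078, 26.546934127807617), 85.30350494384766)
shift [-0.0027 -0.006   0.1269] turn [ 0.001 -0.     0.001] | now [430.4 321.6 205. ] [ 3.14  -0.     1.741] t 13.8 F [-0.8 -0.1 -0.4] op 0.996 g 0.0
......................................
......................................
...........#####......................
...........#########..................
............############..............
......#.....################..........
.....##.....#...################......
.....###...........#############......
.....####..#........###########.......
.....#######........#.########........
....########.....#############........
....########.#################........
....##########################....#...
....###############################...
....###############################...
...################################...
...###############################....
...###############################....
...###############################....
........#########################.....
........#########################.....
........#########################.....
........#########################.....
.......#########################......
..........#################...##......
..............############............
...................#######............
.......................###............
......................................
......................................
[ 2.87494545e+00 -8.00824457e-04  1.69366897e-01]
```

```bash
python3 -m crank '[[-0.0014,-0.0038,0.02,0,0,0.12,0],[-0.0014,-0.0038,0.05,0,0,0.24,0.2],[-0.0014,-0.0038,0.09,0,0,0.24,0.4],[-0.0014,-0.0038,0.125,0,0,0.24,0.5],[-0.0014,-0.0038,0.125,0,0,0.24,0.5]]'; python3 -m crank '[[0,0,0,0,0,0,1],[0,0,0,0,0,0,1],[0,0,0,0,0,0,1],[0,0,0,0,0,0,1],[0,0,0,0,0,0,1]]' 50;python3 -m crank '[[0,0,-0.02,0,0,0,1],[0,0,-0.06,0,0,0,1],[0,0,-0.11,0,0,0,1],[0,0,-0.16,0,0,0,1],[0,0,-0.2,0,0,0,1]]'; python3 -m crank '[[0,0,-0.025,0,0,0,1],[0,0,-0.025,0,0,0,1]]';python3 - <<'E'
from h import *
goto(592,174,310,1.862)
E
```

```text
clock: 14.25
eef_pos: [424.3, 317.9, 76.2]
tcp_rot: [-3.137, 0.004, 1.501]
contact_force: [-1.2, -1.0, -0.2]
opening: 0.498
grasp_force: 0.0
clock: 14.75
eef_pos: [426.2, 320.3, 80.1]
tcp_rot: [3.14, -0.001, 1.502]
contact_force: [0.7, 0.2, -0.0]
opening: 0.336
grasp_force: 51.6
clock: 15.25
eef_pos: [425.9, 320.2, 282.5]
tcp_rot: [3.14, -0.002, 1.502]
contact_force: [0.0, 0.3, -2.5]
opening: 0.337
grasp_force: 51.5
clock: 15.45
eef_pos: [427.3, 321.2, 308.6]
tcp_rot: [3.136, -0.005, 1.502]
contact_force: [0.4, -0.2, -1.0]
opening: 0.336
grasp_force: 51.5
shift [-0.1355  0.1745 -0.001 ] turn [ 0.006 -0.004 -0.36 ] | now [427.3 321.2 308.6] [ 3.136 -0.005  1.502] t 15.4 F [ 0.4 -0.2 -1. ] op 0.336 g 51.5
```

```bash
python3 -m crank '[[-0.02,0.025,0,0,0,-0.06,1],[-0.05,0.06,0,0,0,-0.12,1],[-0.077,0.1,0,0,0,-0.2,1],[-0.105,0.137,0,0,0,-0.28,1],[-0.13,0.168,0,0,0,-0.36,1]]'>/dev/null; python3 -m crank '[[0,0,0,0,0,0,1],[0,0,0,0,0,0,1],[0,0,0,0,0,0,1]]'; python3 - <<'E'
from h import *
goto(594.8,173,205,1.862)
E
```

```text
clock: 16.25
eef_pos: [583.4, 179.2, 303.3]
tcp_rot: [-3.14, -0.0, 1.861]
contact_force: [0.6, 0.7, -0.2]
opening: 0.333
grasp_force: 51.4
shift [-0.0093  0.0093  0.0983] turn [-0.002 -0.    -0.001] | now [583.4 179.2 303.3] [-3.14  -0.     1.861] t 16.2 F [ 0.6  0.7 -0.2] op 0.333 g 51.4
```

```bash
python3 -m crank '[[-0.0093,0.0093,0.03,0,0,0,1],[-0.0093,0.0093,0.07,0,0,0,1],[-0.0093,0.0093,0.113,0,0,0,1],[-0.0093,0.0093,0.113,0,0,0,1],[-0.0093,0.0093,0.113,0,0,0,1]]'; python3 -m crank '[[0,0,0,0,0,0,1],[0,0,0,0,0,0,1]]'; python3 - <<'E'
from h import *
goto(594.8,173,190,1.862)
f=snap('wrist'); im=f['image']
cv2.imwrite('pics/w8.png',cv2.cvtColor(cv2.resize(im[0:300,170:470],(600,600),interpolation=cv2.INTER_CUBIC),cv2.COLOR_RGB2BGR))
T=r.sense()['eef_pos']; print('axis',proj(f,T-[0,0,70]),'rod u',proj(f,[579.9,219.8,85]),proj(f,[594.8,173,85]))
E
```

```text
clock: 16.75
eef_pos: [595.3, 173.4, 191.5]
tcp_rot: [-3.14, -0.0, 1.863]
contact_force: [0.2, 0.8, -0.2]
opening: 0.34
grasp_force: 51.3
clock: 16.95
eef_pos: [597.3, 173.2, 193.8]
tcp_rot: [3.138, 0.0, 1.862]
contact_force: [-0.5, -0.2, 0.3]
opening: 0.338
grasp_force: 51.3
shift [ 0.0005 -0.0024  0.0038] turn [0.004 0.    0.   ] | now [597.3 173.2 193.8] [3.138 0.    1.862] t 16.9 F [-0.5 -0.2  0.3] op 0.338 g 51.3
axis [319.13351273 218.11622377] rod u [315.19878815 140.96733583] [316.56613519 202.07935256]
```

View pics/w8.png

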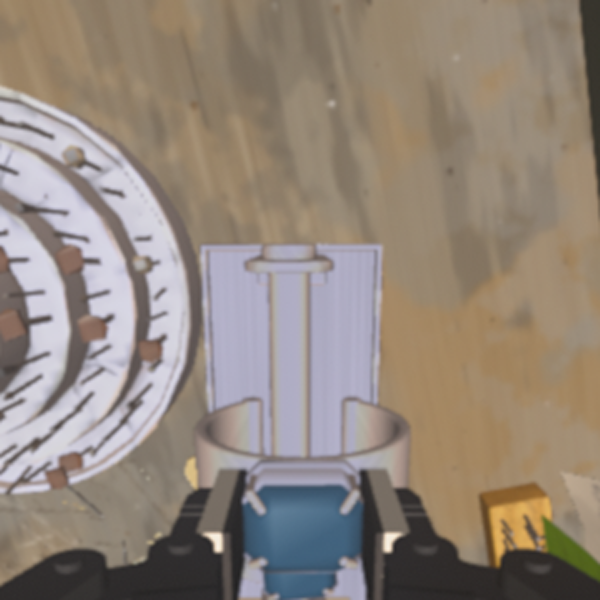

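The ends are at columns 261 and 343 (middle 302) and the rod's middle is at 289.5, so I need about −4 mm in tool y. I'll correct it and check numerically after it settles.

```bash
python3 -m crank '[[0,-0.003,0,0,0,0,1],[0,-0.003,0,0,0,0,1],[0,-0.003,0,0,0,0,1],[0,-0.003,0,0,0,0,1],[0,-0.003,0,0,0,0,1]]'; cat > rodu.py <<'E'
from h import *
for k in range(3):
    f=snap('wrist'); s=r.sense()
    g=cv2.cvtColor(f['image'],cv2.COLOR_RGB2GRAY).astype(int)
    print(s['eef_pos'].round(1))
    if k==2:
        for v in (175,190,204): print(v,' '.join(str(x) for x in g[v,290:352]))
E
python3 rodu.py
```

```text
clock: 17.5
eef_pos: [593.2, 171.6, 191.1]
tcp_rot: [-3.141, -0.0, 1.862]
contact_force: [0.9, -0.1, -0.5]
opening: 0.335
grasp_force: 51.4
[593.2 171.6 191.1]
[593.2 171.6 191.1]
[593.2 171.6 191.1]
175 178 177 177 176 175 175 175 174 175 177 176 174 173 175 177 176 176 177 174 168 152 142 154 166 173 174 174 174 173 174 174 174 175 175 175 175 175 174 165 150 140 153 170 173 172 172 171 170 172 174 173 175 176 177 176 174 173 173 173 173 175 178
190 177 176 176 176 174 173 174 173 174 176 177 174 173 173 175 174 175 176 175 168 151 139 150 166 172 174 174 174 174 174 175 174 175 175 175 176 175 173 166 148 137 150 169 174 174 173 172 171 172 175 175 175 178 177 177 175 174 173 174 174 177 179
204 170 172 174 174 174 173 174 175 172 163 147 151 169 173 174 173 173 175 174 168 150 137 147 164 172 174 174 174 174 174 174 174 174 174 175 176 175 174 165 149 146 160 172 175 175 174 172 172 174 172 155 138 148 164 172 172 173 175 177 175 174 172
```

The rod is centred at u=320.5 and the gap at 320.9. Lowering and releasing.

```bash
python3 -m crank '[[0,0,0.02,0,0,0,1],[0,0,0.045,0,0,0,1],[0,0,0.065,0,0,0,1],[0,0,0.073,0,0,0,1],[0,0,0.073,0,0,0,1]]'; python3 -m crank '[[0,0,0.0015,0,0,0,1],[0,0,0.0015,0,0,0,1],[0,0,0.0015,0,0,0,1]]'
```

```text
clock: 18.15
eef_pos: [592.5, 171.5, 117.1]
tcp_rot: [-3.139, -0.0, 1.862]
contact_force: [-0.2, 0.5, -0.8]
opening: 0.332
grasp_force: 51.5
clock: 18.45
eef_pos: [593.7, 171.8, 117.6]
tcp_rot: [3.14, 0.0, 1.862]
contact_force: [-0.7, 0.2, -0.6]
opening: 0.336
grasp_force: 51.5
```

```bash
python3 -m crank '[[0,0,0.001,0,0,0,0.55],[0,0,0.001,0,0,0,0.4],[0,0,0.001,0,0,0,0.4],[0,0,-0.02,0,0,0,0.3],[0,0,-0.05,0,0,0,0.2]]' >/dev/null; python3 -m crank '[[0,0,-0.05,0,0,0,0],[0,0,-0.1,0,0,0.15,0],[0,0,-0.13,0,0,0.3,0],[0,0,-0.13,0,0,0.45,0],[0,0,-0.13,0,0,0.6,0]]'; python3 - <<'E'
from h import *
goto(617,-305,280,-.185)
t=snap('top');s=snap('scene')
for n,f in (('top',t),('scene',s)):
  for b in blobs(f['image'],(98,90,60),(115,255,220),12):
    print(n,b[0],onz(f,*b[0],113).round(1))
E
```

```text
clock: 19.45
eef_pos: [593.7, 171.8, 298.5]
tcp_rot: [3.139, -0.002, 1.256]
contact_force: [-1.1, -0.2, -1.0]
opening: 0.999
grasp_force: 0.0
shift [-0.4461  0.1699  0.0182] turn [ 1.000e-03 -3.000e-03  1.441e+00] | now [593.7 171.8 298.5] [ 3.139e+00 -2.000e-03  1.256e+00] t 19.4 F [-1.1 -0.2 -1. ] op 0.999 g 0.0
top [508.6 159.4] [ 692.5 -463.7  113. ]
top [288.7 178.7] [611.8 112.9 113. ]
top [391.9 182.8] [ 613.7 -156.5  113. ]
top [462.7 290.3] [ 347.3 -335.1  113. ]
top [448.4 312.9] [ 291.5 -299.   113. ]
top [438.  319.3] [ 275.1 -273.4  113. ]
scene [284.8 179.6] [589.3 160.9 113. ]
scene [232.7 191.1] [437.9 197.9 113. ]
scene [301.9 185.3] [608.4 102.4 113. ]
scene [372.1 244.2] [ 572.7 -223.   113. ]
```

```bash
python3 -m crank '[[-0.045,0.017,0,0,0,0.15,0],[-0.09,0.034,0,0,0,0.3,0],[-0.134,0.051,0,0,0,0.45,0],[-0.18,0.068,0,0,0,0.6,0],[-0.223,0.085,0,0,0,0.74,0]]'>/dev/null; python3 - <<'E'
from h import *
goto(617,-305,280,-.185)
E
```

```text
shift [-0.1081  0.2105  0.0165] turn [0.    0.    0.706] | now [606.  -68.6 296.5] [-3.141  0.     0.521] t 20.1 F [ 0.4 -0.2  0.5] op 1.002 g 0.0
```

```bash
python3 -m crank '[[-0.022,0.042,0,0,0,0.15,0],[-0.044,0.084,0,0,0,0.3,0],[-0.066,0.126,0,0,0,0.45,0],[-0.09,0.17,0.01,0,0,0.6,0],[-0.108,0.21,0.016,0,0,0.706,0]]'>/dev/null;python3 -m crank '[[0,0,0,0,0,0,0],[0,0,0,0,0,0,0],[0,0,0,0,0,0,0]]'; cat > pl.py <<'E'
from h import *
f=snap('wrist','w9.png'); im=f['image']
print(f['position'].round(2).tolist(),f['orientation'].round(4).tolist())
hsv=cv2.cvtColor(im,cv2.COLOR_RGB2HSV)
for nm,lo,hi in (('yel',(18,140,70),(30,255,255)),('wood',(8,60,110),(18,170,255))):
    m=cv2.morphologyEx(cv2.inRange(hsv,lo,hi),cv2.MORPH_OPEN,np.ones((3,3)))
    for c in cv2.findContours(m,cv2.RETR_EXTERNAL,cv2.CHAIN_APPROX_NONE)[0]:
        if cv2.contourArea(c)>100 and 100<c[:,0,0].mean()<540: print(nm,cv2.boundingRect(c),cv2.contourArea(c),cv2.boxPoints(cv2.minAreaRect(c)).round(1).tolist())
goto(617,-305,280,-.185)
E
python3 pl.py
```

```text
clock: 20.85
eef_pos: [617.3, -301.6, 280.5]
tcp_rot: [-3.141, 0.001, -0.181]
contact_force: [0.2, 0.4, 0.8]
opening: 0.996
grasp_force: 0.0
[683.98, -313.69, 404.55] [2.8734, 0.0012, -1.7523]
yel (346, 147, 12, 53) 432.0 [[346.0, 147.0], [357.0, 147.0], [357.0, 199.0], [346.0, 199.0]]
yel (304, 144, 14, 52) 535.0 [[304.0, 144.0], [317.0, 144.0], [317.0, 195.0], [304.0, 195.0]]
yel (82, 65, 53, 41) 296.5 [[75.80000305175781, 97.19999694824219], [127.19999694824219, 56.400001525878906], [135.5, 66.80000305175781], [84.0999984741211, 107.5999984741211]]
yel (140, 42, 25, 18) 129.0 [[138.0, 56.5], [160.1999969482422, 38.29999923706055], [165.60000610351562, 44.900001525878906], [143.3000030517578, 63.099998474121094]]
yel (150, 18, 26, 20) 141.0 [[148.60000610351562, 22.0], [153.10000610351562, 15.5], [177.39999389648438, 32.5], [172.89999389648438, 39.0]]
yel (167, 0, 60, 35) 427.5 [[160.5, 9.199999809265137], [207.5, -25.200000762939453], [226.5, 0.699999988079071], [179.5, 35.099998474121094]]
wood (133, 390, 35, 10) 218.5 [[133.0, 390.0], [167.0, 390.0], [167.0, 399.0], [133.0, 399.
[... 1067 characters left out ...]
101, 4, 26, 22) 255.0 [[99.4000015258789, 23.899999618530273], [113.80000305175781, 2.200000047683716], [127.69999694824219, 11.5], [113.19999694824219, 33.20000076293945]]
wood (251, 0, 389, 247) 35263.5 [[220.1999969482422, 162.8000030517578], [579.2999877929688, -86.0999984741211], [679.5, 58.400001525878906], [320.3999938964844, 307.29998779296875]]
wood (266, 0, 97, 130) 5636.5 [[259.29998779296875, 2.200000047683716], [353.1000061035156, -6.099999904632568], [364.6000061035156, 124.0999984741211], [270.79998779296875, 132.39999389648438]]
shift [0.0002 0.0038 0.0008] turn [-0.     0.     0.004] | now [ 617.5 -301.2  280.8] [-3.141  0.    -0.181] t 20.9 F [-0.1 -0.4  0.6] op 0.997 g 0.0
```

```bash
python3 - <<'E'
from h import *
f=cv2.imread('pics/w9.png'); s=snap('scene')['image'][:,:,::-1]
a=cv2.resize(f[125:255,230:430],(800,520)[::1] if 0 else (400,260),interpolation=cv2.INTER_CUBIC)
a=cv2.resize(f[125:225,250:390],(800,571),interpolation=cv2.INTER_CUBIC)[:, :480]
b=cv2.resize(s[245:325,375:455],(320,320),interpolation=cv2.INTER_CUBIC)
b=np.vstack([b,np.zeros((251,320,3),np.uint8)])
cv2.imwrite('pics/c10.png',np.hstack([cv2.resize(f[125:225,280:364],(480,571),interpolation=cv2.INTER_CUBIC),b]))
E
```

```text
(no output)
```

View pics/c10.png

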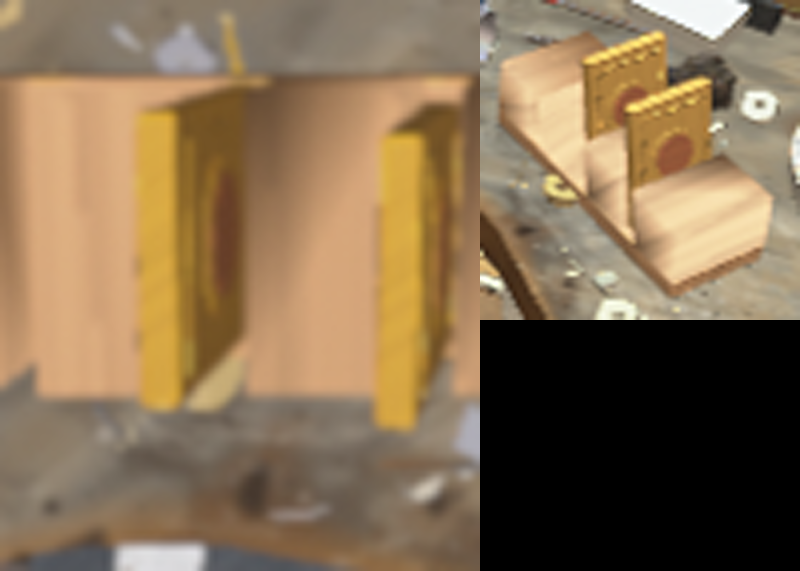

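The picture settles it: the bright top edges are at crop (160,260) and (400,281), with the faces visible to their right. So the plates lean towards world +y, and the edges are vertical in the image, so the yaw is right. Computing the grasps.

```bash
cat > pg.py <<'E'
from h import *
f=dict(fx=296.295,fy=296.295,cx=321.031,cy=199.17,position=[683.98,-313.69,404.55],orientation=[2.8734,.0012,-1.7523])
yb=np.array([.182,.983,0]); up=np.sin(np.radians(12))*yb+np.cos(np.radians(12))*np.array([0,0,1])
a=[0,0,92]
for nm,u,v in (('L',308.1,170.5),('R',349.9,174.2)):
    t=onz(f,u,v,92); print(nm,'top',t.round(1),'tcp',(t-15*up).round(1),'pre',(t+35*up).round(1))
p=[onz(f,280+x/5.714,125+y/5.71,92) for x,y in ((158.5,111),(162.5,409),(403.5,134),(395.5,429))]
print(np.linalg.norm(p[0]-p[1]),np.linalg.norm(p[2]-p[3]),np.linalg.norm((p[0]+p[1]-p[2]-p[3])/2))
g=(p[0]+p[1])/2+35*up
T=R.from_euler('xyz',r.sense()['tcp_rot']); 
goto(*g,-.182,R.from_rotvec(T.as_matrix()[:,0]*-.2094).as_rotvec())
print((T.inv().apply(-up)).round(3))
E
python3 pg.py
```

```text
L top [ 633.2 -290.    92. ] tcp [ 632.6 -293.    77.3] pre [ 634.5 -282.8  126.2]
R top [ 621.2 -333.2   92. ] tcp [ 620.7 -336.2   77.3] pre [ 622.6 -326.   126.2]
56.22009733334895 56.02467963165486 44.8574497590204
shift [ 0.0126 -0.0211  0.1548] turn [-0.21  -0.     0.001] | now [ 617.6 -301.2  281. ] [-3.141 -0.    -0.181] t 20.9 F [0.3 0.1 0. ] op 1.004 g 0.0
[-0.001  0.208  0.978]
```

Widths of 56.2 and 56.0 mm and a spacing of 44.9 mm match the given sizes. Going to the pre-grasp for plate L.

```bash
python3 -m crank '[[0.0126,-0.0211,0.04,-0.1,0,0,0.3],[0.0126,-0.0211,0.08,-0.21,0,0,0.6],[0.0126,-0.0211,0.12,-0.21,0,0,0.6],[0.0126,-0.0211,0.155,-0.21,0,0,0.6],[0.0126,-0.0211,0.155,-0.21,0,0,0.6]]'>/dev/null; python3 -m crank '[[0,0,0,0,0,0,0.6],[0,0,0,0,0,0,0.6],[0,0,0,0,0,0,0.6]]'; python3 - <<'E'
from h import *
X=np.array([np.cos(-.182),np.sin(-.182),0])
goto(632.6,-293,77.3,-.182,X*-.2094)
E
```

```text
clock: 21.75
eef_pos: [635.0, -284.6, 128.3]
tcp_rot: [2.931, -0.004, -0.184]
contact_force: [0.7, -0.4, 0.1]
opening: 0.405
grasp_force: 0.0
shift [-0.001  -0.0022  0.0517] turn [ 0.001 -0.003 -0.003] | now [ 635.  -284.6  128.3] [ 2.931 -0.004 -0.184] t 21.8 F [ 0.7 -0.4  0.1] op 0.405 g 0.0
```

```bash
python3 -m crank '[[-0.001,-0.002,0.015,0,0,0,0.6],[-0.001,-0.002,0.03,0,0,0,0.6],[-0.001,-0.002,0.045,0,0,0,0.6],[-0.001,-0.002,0.051,0,0,0,0.6],[-0.001,-0.002,0.051,0,0,0,0.6]]'; python3 -m crank '[[0,0,0,0,0,0,0.8],[0,0,0,0,0,0,1],[0,0,0,0,0,0,1],[0,0,0,0,0,0,1],[0,0,0,0,0,0,1]]' 60; python3 -m crank '[[0,0,0,0,0,0,1],[0,0,0,0,0,0,1]]'
```

```text
clock: 22.25
eef_pos: [629.9, -292.4, 73.3]
tcp_rot: [2.932, 0.003, -0.185]
contact_force: [-0.1, -0.3, -0.2]
opening: 0.394
grasp_force: 0.0
clock: 22.75
eef_pos: [631.4, -292.6, 75.9]
tcp_rot: [2.931, -0.001, -0.184]
contact_force: [0.4, -1.6, 0.4]
opening: 0.084
grasp_force: 59.3
clock: 22.95
eef_pos: [631.4, -292.6, 75.8]
tcp_rot: [2.931, -0.001, -0.184]
contact_force: [0.3, -0.1, 3.2]
opening: 0.088
grasp_force: 59.5
```

```bash
python3 -m crank '[[0,0,-0.012,0,0,0,1],[0,0,-0.024,0,0,0,1],[0,0,-0.036,0,0,0,1],[0,0,-0.05,0,0,0,1],[0,0,-0.07,0,0,0,1]]'; python3 -m crank '[[0,0,-0.03,0,0,0,1],[0,0,-0.06,0.1,0,0,1],[0,0,-0.06,0.21,0,0,1],[0,0,-0.06,0.21,0,0,1]]';  python3 - <<'E'
from h import *
goto(643.5,16.5,190,.291)
E
```

```text
clock: 23.45
eef_pos: [633.4, -277.3, 144.7]
tcp_rot: [2.932, 0.001, -0.184]
contact_force: [1.3, -0.0, -1.3]
opening: 0.087
grasp_force: 59.2
clock: 23.85
eef_pos: [636.6, -267.3, 205.2]
tcp_rot: [-3.14, -0.004, -0.186]
contact_force: [0.4, -0.6, -2.0]
opening: 0.085
grasp_force: 59.3
shift [-0.0458 -0.2801  0.0154] turn [-0.    -0.004 -0.477] | now [ 636.6 -267.3  205.2] [-3.14  -0.004 -0.186] t 23.9 F [ 0.4 -0.6 -2. ] op 0.085 g 59.3
```

```bash
python3 -m crank '[[-0.006,-0.035,0,0,0,-0.08,1],[-0.013,-0.08,0,0,0,-0.18,1],[-0.02,-0.125,0,0,0,-0.28,1],[-0.028,-0.17,0,0,0,-0.38,1],[-0.035,-0.21,0,0,0,-0.477,1]]'>/dev/null; python3 -m crank '[[0,0,0,0,0,0,1],[0,0,0,0,0,0,1]]'>/dev/null;  python3 - <<'E'
from h import *
goto(643.5,16.5,150,.291)
E
```

```text
shift [ 0.0237 -0.0641  0.052 ] turn [0.002 0.002 0.003] | now [639.5 -51.6 202.1] [3.14e+00 2.00e-03 2.94e-01] t 24.6 F [ 0.4 -0.3 -1.6] op 0.085 g 59.4
```

```bash
python3 -m crank '[[0.012,-0.032,0,0,0,0.003,1],[0.0237,-0.0641,0.01,0,0,0.003,1],[0.0237,-0.0641,0.04,0,0,0.003,1],[0.0237,-0.0641,0.052,0,0,0.003,1],[0.0237,-0.0641,0.052,0,0,0.003,1]]'>/dev/null; python3 -m crank '[[0,0,0,0,0,0,1],[0,0,0,0,0,0,1],[0,0,0,0,0,0,1]]'>/dev/null;  python3 - <<'E'
from h import *
goto(643.5,16.5,115,.291)
f=snap('wrist'); g=cv2.cvtColor(f['image'],cv2.COLOR_RGB2GRAY)
# slot line cross-check: gray profile along comb (rack y) just off the plate, rack x=+30
X=np.array([.958,.287,0]);Y=np.array([-.287,.958,0])
for dx in (31,-28):
    pr=[]
    for y in range(-165,-25,3):
        u,v=proj(f,np.array([626,70,45])+X*dx+Y*y); pr.append(int(g[int(round(v)),int(round(u))]) if 0<=v<400 and 0<=u<640 else -1)
    print(dx,pr)
E
```

```text
shift [-0.0009 -0.0022  0.0367] turn [ 0.001 -0.002 -0.002] | now [644.9  14.7 151.7] [ 3.141e+00 -2.000e-03  2.890e-01] t 25.4 F [ 0.3  0.1 -1.8] op 0.082 g 59.4
31 [107, 107, 102, 157, 108, 156, 185, 208, 177, 142, 132, 186, 234, 150, 190, 121, 136, 234, 234, 234, 205, 179, 140, 158, 234, 234, 147, 228, 154, 229, 234, 234, 234, 223, 205, 213, 234, 234, 232, 122, 189, 233, 234, 232, 160, 160, 159]
-28 [126, 126, 131, 149, 99, 144, 150, 219, 184, 142, 138, 145, 145, 149, 206, 122, 145, 152, 152, 152, 229, 187, 142, 152, 153, 152, 142, 230, 138, 150, 89, 87, 85, 157, 170, 171, 173, 172, 165, 86, 84, 91, 159, 160, 159, 159, 159]
```

```bash
python3 -m crank '[[-0.001,-0.003,0.02,0,0,0,1],[-0.001,-0.003,0.035,0,0,0,1],[-0.001,-0.003,0.045,0,0,0,1],[-0.001,-0.003,0.052,0,0,0,1],[-0.001,-0.003,0.052,0,0,0,1]]' 40; python3 -m crank '[[0,0,0.008,0,0,0,1],[0,0,0.014,0,0,0,1],[0,0,0.018,0,0,0,1],[0,0,0.018,0,0,0,1]]'
```

```text
clock: 25.9
eef_pos: [641.9, 17.8, 97.4]
tcp_rot: [-3.141, 0.002, 0.29]
contact_force: [0.4, 0.6, -1.7]
opening: 0.085
grasp_force: 59.5
clock: 26.3
eef_pos: [642.0, 17.9, 79.8]
tcp_rot: [-3.141, 0.001, 0.29]
contact_force: [0.7, 0.1, -1.2]
opening: 0.086
grasp_force: 59.5
```

```bash
python3 -m crank '[[0,0,0.001,0,0,0,1],[0,0,0.002,0,0,0,1],[0,0,0.002,0,0,0,1]]'; python3 -m crank '[[0,0,0.001,0,0,0,1],[0,0,0.002,0,0,0,1],[0,0,0.002,0,0,0,1]]'
```

```text
clock: 26.6
eef_pos: [642.5, 17.9, 78.6]
tcp_rot: [3.142, -0.0, 0.29]
contact_force: [-0.4, 0.1, -2.4]
opening: 0.086
grasp_force: 59.5
clock: 26.9
eef_pos: [642.7, 17.9, 78.5]
tcp_rot: [3.141, -0.001, 0.29]
contact_force: [-5.8, -0.5, 15.1]
opening: 0.089
grasp_force: 62.3
```

Seated, with floor contact at the expected height. Releasing, then going back to the block to look again.

```bash
python3 -m crank '[[0,0,-0.001,0,0,0,0.8],[0,0,-0.001,0,0,0,0.75],[0,0,-0.001,0,0,0,0.75],[0,0,-0.03,0,0,0,0.75],[0,0,-0.06,0,0,0,0.75]]'; python3 -m crank '[[0,0,-0.05,0,0,0,0.6],[0,0,-0.1,0,0,0,0.3],[0,0,-0.14,0,0,0,0],[0,0,-0.14,0,0,0,0]]'; python3 - <<'E'
from h import *
goto(617,-301,281,-.181)
t=snap('top'); s=snap('scene')
for n,f in (('top',t),('scene',s)):
  for b in blobs(f['image'],(18,140,90),(28,255,255),15):
    if 330<b[0][0]<480 and 140<b[0][1]<300: print(n,b,onz(f,*b[0],92).round(0))
E
```

```text
clock: 27.4
eef_pos: [641.5, 17.8, 135.9]
tcp_rot: [-3.141, 0.003, 0.29]
contact_force: [0.8, -0.2, 0.1]
opening: 0.251
grasp_force: 0.0
clock: 27.8
eef_pos: [645.5, 18.0, 283.2]
tcp_rot: [3.139, -0.01, 0.29]
contact_force: [0.8, -0.2, 0.5]
opening: 0.895
grasp_force: 0.0
shift [-0.1184  0.2975  0.0019] turn [ 0.    -0.01   0.471] | now [645.5  18.  283.2] [ 3.139 -0.01   0.29 ] t 27.8 F [ 0.8 -0.2  0.5] op 0.895 g 0.0
top (array([456.3, 189.4]), [453, 177, 7, 26, 93]) [ 610. -330.   92.]
top (array([432.2, 237. ]), [420, 233, 30, 9, 137]) [ 480. -266.   92.]
top (array([479.7, 292.7]), [469, 275, 24, 34, 85]) [ 344. -384.   92.]
scene (array([419.7, 277. ]), [411, 264, 21, 28, 219]) [ 592. -353.   92.]
scene (array([430.2, 282.3]), [428, 279, 5, 7, 17]) [ 597. -379.   92.]
```

```bash
python3 -m crank '[[-0.018,0.045,0,0,0,0.08,0],[-0.036,0.09,0,0,0,0.16,0],[-0.054,0.135,0,0,0,0.26,0],[-0.072,0.18,0,0,0,0.36,0],[-0.09,0.225,0,0,0,0.471,0]]'>/dev/null; python3 - <<'E'
from h import *
goto(617,-301,281,-.181)
E
```

```text
shift [ 0.0118  0.0752 -0.007 ] turn [-0.001  0.003 -0.004] | now [ 619.2 -224.9  274.1] [-3.141e+00  3.000e-03 -1.850e-01] t 28.4 F [ 0.3 -0.1  0.6] op 1.001 g 0.0
```

```bash
python3 -m crank '[[0.006,0.04,0,0,0,0,0],[0.0118,0.0752,0,0,0,0,0],[0.0118,0.0752,0,0,0,0,0],[0.0118,0.0752,0,0,0,0,0],[0.0118,0.0752,0,0,0,0,0]]'>/dev/null;cat > pl2.py <<'E'
from h import *
f=snap('wrist'); hsv=cv2.cvtColor(f['image'],cv2.COLOR_RGB2HSV)
u,v=proj(f,[621.2,-333.2,92]); print('pred',u,v)
for lo in ((18,140,70),(18,140,150),(18,140,185)):
    m=cv2.inRange(hsv,lo,(30,255,255))
    for c in cv2.findContours(m,cv2.RETR_EXTERNAL,cv2.CHAIN_APPROX_NONE)[0]:
        x,y,w,h=cv2.boundingRect(c)
        if cv2.contourArea(c)>120 and abs(x-u)<90 and abs(y-v)<90:
            q=np.array([onz(f,*p[0],92)[:2] for p in c],np.float32); (cx,cy),(w_,h_),a=cv2.minAreaRect(q)
            print(lo[2],(x,y,w,h),'ctr',round(cx,1),round(cy,1),'size',round(w_,1),round(h_,1),'ang',round(a,1))
X=np.array([np.cos(-.182),np.sin(-.182),0])
up=np.sin(np.radians(12))*np.array([.182,.983,0])+np.cos(np.radians(12))*np.array([0,0,1])
goto(*(np.array([621.2,-333.2,92])+35*up),-.182,X*-.2094)
E
python3 pl2.py
```

```text
pred 353.7039967905255 175.1208073493143
70 (349, 147, 14, 54) ctr 621.9 -335.2 size 12.5 56.4 ang 79.6
150 (349, 149, 11, 52) ctr 621.1 -333.8 size 10.2 54.4 ang 79.6
185 (349, 149, 9, 52) ctr 621.3 -332.8 size 8.1 54.4 ang 79.6
shift [0.0093 0.0268 0.1493] turn [-0.21   0.001  0.002] | now [ 618.4 -298.1  275.5] [-3.141e+00  2.000e-03 -1.800e-01] t 28.9 F [-0.1  0.9  0.4] op 0.995 g 0.0
```

```bash
python3 -m crank '[[0.0093,0.0268,0.04,-0.1,0,0,0.3],[0.0093,0.0268,0.08,-0.21,0,0,0.6],[0.0093,0.0268,0.12,-0.21,0,0,0.6],[0.0093,0.0268,0.149,-0.21,0,0,0.6],[0.0093,0.0268,0.149,-0.21,0,0,0.6]]'>/dev/null; python3 -m crank '[[0,0,0,0,0,0,0.6],[0,0,0,0,0,0,0.6],[0,0,0,0,0,0,0.6]]'; python3 - <<'E'
from h import *
X=np.array([np.cos(-.182),np.sin(-.182),0])
goto(620.7,-336,77,-.182,X*-.2094)
E
```

```text
clock: 29.75
eef_pos: [624.1, -328.0, 129.9]
tcp_rot: [2.931, -0.003, -0.181]
contact_force: [-0.8, 0.6, 0.2]
opening: 0.405
grasp_force: 0.0
shift [-0.0021 -0.0028  0.0535] turn [ 0.001 -0.004  0.   ] | now [ 624.1 -328.   129.9] [ 2.931 -0.003 -0.181] t 29.8 F [-0.8  0.6  0.2] op 0.405 g 0.0
```

```bash
python3 -m crank '[[-0.0021,-0.0025,0.015,0,0,0,0.6],[-0.0021,-0.0025,0.03,0,0,0,0.6],[-0.0021,-0.0025,0.045,0,0,0,0.6],[-0.0021,-0.0025,0.052,0,0,0,0.6],[-0.0021,-0.0025,0.052,0,0,0,0.6]]'; python3 -m crank '[[0,0,0,0,0,0,0.8],[0,0,0,0,0,0,1],[0,0,0,0,0,0,1],[0,0,0,0,0,0,1],[0,0,0,0,0,0,1]]' 60; python3 -m crank '[[0,0,0,0,0,0,1],[0,0,0,0,0,0,1]]'
```

```text
clock: 30.25
eef_pos: [618.1, -335.4, 73.9]
tcp_rot: [2.932, 0.003, -0.182]
contact_force: [0.0, 0.2, -0.5]
opening: 0.401
grasp_force: 0.0
clock: 30.75
eef_pos: [619.7, -335.8, 76.8]
tcp_rot: [2.931, -0.001, -0.181]
contact_force: [0.3, -2.2, 1.4]
opening: 0.082
grasp_force: 58.9
clock: 30.95
eef_pos: [619.6, -335.8, 76.7]
tcp_rot: [2.931, -0.001, -0.181]
contact_force: [0.5, -3.1, 3.0]
opening: 0.083
grasp_force: 59.2
```

```bash
python3 -m crank '[[0,0,-0.012,0,0,0,1],[0,0,-0.024,0,0,0,1],[0,0,-0.036,0,0,0,1],[0,0,-0.05,0,0,0,1],[0,0,-0.07,0,0,0,1]]'; python3 -m crank '[[0,0,-0.03,0,0,0,1],[0,0,-0.06,0.1,0,0,1],[0,0,-0.06,0.21,0,0,1],[0,0,-0.06,0.21,0,0,1]]';  python3 - <<'E'
from h import *
goto(665.5,-59,190,.291)
E
```

```text
clock: 31.45
eef_pos: [621.7, -320.2, 145.4]
tcp_rot: [2.932, 0.001, -0.181]
contact_force: [-0.6, -0.4, -1.5]
opening: 0.085
grasp_force: 58.9
clock: 31.85
eef_pos: [624.7, -310.3, 205.9]
tcp_rot: [-3.14, -0.004, -0.183]
contact_force: [-0.1, -0.3, -2.1]
opening: 0.082
grasp_force: 59.2
shift [-0.0057 -0.2545  0.0162] turn [-0.    -0.004 -0.474] | now [ 624.7 -310.3  205.9] [-3.14  -0.004 -0.183] t 31.9 F [-0.1 -0.3 -2.1] op 0.082 g 59.2
```

```bash
python3 -m crank '[[-0.001,-0.04,0,0,0,-0.08,1],[-0.002,-0.085,0,0,0,-0.18,1],[-0.003,-0.13,0,0,0,-0.28,1],[-0.004,-0.175,0,0,0,-0.38,1],[-0.005,-0.215,0,0,0,-0.474,1]]'>/dev/null; python3 -m crank '[[0,0,0,0,0,0,1],[0,0,0,0,0,0,1]]'>/dev/null;  python3 - <<'E'
from h import *
goto(665.5,-59,150,.291)
E
```

```text
shift [ 0.0182 -0.0322  0.0527] turn [0.002 0.002 0.003] | now [657.5 -95.  202.8] [3.14e+00 2.00e-03 2.94e-01] t 32.5 F [-0.3 -0.2 -2.2] op 0.086 g 59.4
```

```bash
python3 -m crank '[[0.009,-0.016,0,0,0,0.003,1],[0.0182,-0.0322,0.01,0,0,0.003,1],[0.0182,-0.0322,0.04,0,0,0.003,1],[0.0182,-0.0322,0.052,0,0,0.003,1],[0.0182,-0.0322,0.052,0,0,0.003,1]]'>/dev/null; python3 -m crank '[[0,0,0,0,0,0,1],[0,0,0,0,0,0,1],[0,0,0,0,0,0,1]]'>/dev/null;  python3 - <<'E'
from h import *
goto(665.5,-58.7,97,.291)
f=snap('wrist'); g=cv2.cvtColor(f['image'],cv2.COLOR_RGB2GRAY)
X=np.array([.958,.287,0]);Y=np.array([-.287,.958,0])
for dx in (30,32):
    pr=[]
    for y in range(-165,-100,2):
        u,v=proj(f,np.array([626,70,45])+X*dx+Y*y); pr.append(int(g[int(round(v)),int(round(u))]))
    print(dx,pr)
E
```

```text
shift [-0.0007 -0.0024  0.0555] turn [ 0.001 -0.002 -0.002] | now [666.8 -60.8 152.5] [ 3.141e+00 -2.000e-03  2.890e-01] t 33.4 F [ 0.4  0.  -1.5] op 0.087 g 59.4
30 [163, 150, 164, 164, 163, 214, 238, 237, 238, 237, 233, 200, 174, 237, 238, 238, 238, 237, 164, 156, 202, 238, 238, 238, 238, 238, 238, 232, 119, 127, 235, 207, 226]
32 [161, 140, 162, 161, 161, 214, 238, 238, 238, 237, 157, 159, 157, 238, 238, 238, 238, 237, 163, 133, 137, 222, 238, 238, 238, 238, 238, 238, 129, 109, 148, 147, 227]
```

Slot 3 measures at rack y −135, as expected. Lowering.

```bash
python3 -m crank '[[-0.0007,-0.0022,0.02,0,0,0,1],[-0.0007,-0.0022,0.035,0,0,0,1],[-0.0007,-0.0022,0.045,0,0,0,1],[-0.0007,-0.0022,0.052,0,0,0,1],[-0.0007,-0.0022,0.052,0,0,0,1]]' 60; python3 -m crank '[[0,0,0.008,0,0,0,1],[0,0,0.014,0,0,0,1],[0,0,0.018,0,0,0,1],[0,0,0.018,0,0,0,1]]'; python3 -m crank '[[0,0,0.001,0,0,0,1],[0,0,0.002,0,0,0,1],[0,0,0.002,0,0,0,1]]'
```

```text
clock: 33.9
eef_pos: [664.3, -58.4, 98.1]
tcp_rot: [-3.141, 0.002, 0.29]
contact_force: [0.9, -0.1, -2.1]
opening: 0.087
grasp_force: 59.5
clock: 34.3
eef_pos: [664.4, -58.4, 80.6]
tcp_rot: [-3.141, 0.001, 0.29]
contact_force: [0.3, 0.9, -2.8]
opening: 0.086
grasp_force: 59.5
clock: 34.6
eef_pos: [665.0, -58.5, 79.4]
tcp_rot: [3.141, -0.0, 0.29]
contact_force: [0.4, -0.0, -1.9]
opening: 0.087
grasp_force: 59.7
```

```bash
python3 -m crank '[[0,0,0.001,0,0,0,1],[0,0,0.002,0,0,0,1],[0,0,0.002,0,0,0,1]]'
```

```text
clock: 34.9
eef_pos: [665.2, -58.5, 79.3]
tcp_rot: [3.141, -0.001, 0.29]
contact_force: [-5.5, 0.1, 14.5]
opening: 0.087
grasp_force: 62.1
```

Seated. Releasing and rising, then checking everything numerically before the handle.

```bash
python3 -m crank '[[0,0,-0.001,0,0,0,0.8],[0,0,-0.001,0,0,0,0.75],[0,0,-0.001,0,0,0,0.75],[0,0,-0.03,0,0,0,0.75],[0,0,-0.06,0,0,0,0.75]]'>/dev/null; python3 -m crank '[[0,0,-0.04,0,0,0,0.7],[0,0,-0.08,0,0,0,0.68],[0,0,-0.08,0,0,0,0.68],[0,0,-0.08,0,0,0,0.68],[0,0,-0.08,0,0,0,0.68]]'; python3 - <<'E'
from h import *
goto(683.4,-121,120,.291)
f=snap('wrist'); X=np.array([.958,.287,0]);Y=np.array([-.287,.958,0]);c0=np.array([626,70,0])
hsv=cv2.cvtColor(f['image'],cv2.COLOR_RGB2HSV)
for b in blobs(f['image'],(18,140,150),(30,255,255),60):
    p=onz(f,*b[0],96)-c0; print('yel',b,'rack',(p@X).round(1),(p@Y).round(1))
print('pred tops',[proj(f,[626+.96-.287*y,70+.29+.958*y,96]).round() for y in (-55,-135)])
for b in blobs(f['image'],(98,90,60),(115,255,220),60):
    p=onz(f,*b[0],113)-c0; print('blue',b[0],'rack',(p@X).round(1),(p@Y).round(1))
for b in blobs(f['image'],(0,0,0),(180,90,55),60):
    p=onz(f,*b[0],44)-c0; print('dark',b,'rack',(p@X).round(1),(p@Y).round(1))
t=snap('top')
for b in blobs(t['image'],(98,90,60),(115,255,220),12): print('top',b[0],onz(t,*b[0],113).round(1))
E
```

```text
clock: 35.9
eef_pos: [664.0, -58.4, 215.9]
tcp_rot: [-3.141, 0.002, 0.29]
contact_force: [-0.9, 0.1, -0.2]
opening: 0.319
grasp_force: 0.0
shift [0.0008 0.0656 0.0959] turn [-0.001  0.002 -0.001] | now [664.  -58.4 215.9] [-3.141e+00  2.000e-03  2.900e-01] t 35.9 F [-0.9  0.1 -0.2] op 0.319 g 0.0
yel (array([248. ,  38.3]), [146, 4, 177, 64, 3215]) rack 124.2 -79.8
yel (array([438.4,  32.9]), [425, 29, 30, 12, 148]) rack 127.5 -220.8
yel (array([449.5,  51.1]), [333, 29, 258, 43, 2615]) rack 115.2 -230.4
yel (array([504.2,  74.7]), [413, 60, 173, 26, 1117]) rack 98.7 -274.1
yel (array([171.3,  71.5]), [155, 66, 37, 13, 222]) rack 101.5 -19.7
yel (array([363.,  86.]), [338, 75, 51, 17, 269]) rack 90.8 -166.4
yel (array([229. , 195.8]), [223, 164, 13, 64, 533]) rack 3.3 -55.5
yel (array([321.6, 195.6]), [317, 165, 10, 63, 609]) rack 3.4 -134.3
pred tops [array([229., 198.]), array([322., 198.])]
blue [ 96.1 201.3] rack 3.4 45.3
blue [ 24.8 204.1] rack 1.2 102.8
blue [110.3 201. ] rack 3.7 34.0
blue [410.2 246.7] rack -36.2 -207.9
blue [ 23.8 370.7] rack -163.1 147.9
dark (array([25.8, 
[... 227 characters left out ...]
, 11, 67, 345]) rack -88.6 -99.1
dark (array([352.3, 264.2]), [349, 236, 10, 67, 342]) rack -88.6 -168.1
dark (array([270.3, 248.3]), [265, 245, 11, 7, 60]) rack -69.4 -78.5
dark (array([319.4, 351. ]), [0, 258, 640, 142, 46112]) rack -204.2 -131.4
dark (array([  9. , 332.4]), [0, 327, 23, 12, 74]) rack -177.3 236.2
dark (array([ 23.7, 357.1]), [0, 333, 53, 50, 361]) rack -212.9 228.4
dark (array([617.4, 348.8]), [606, 338, 34, 22, 262]) rack -201.2 -489.5
top [508.6 159.4] [ 692.5 -463.7  113. ]
top [288.7 178.7] [611.8 112.9 113. ]
top [265.9 184.7] [592.8 171.1 113. ]
top [462.7 290.3] [ 347.3 -335.1  113. ]
top [448.4 312.9] [ 291.5 -299.   113. ]
top [437.2 312.4] [ 291.3 -271.6  113. ]
```

Both plates and both cuffs are where they should be, and the handle grip is at rack y ≈ −200. Going to raise the handle.

```bash
python3 -m crank '[[0,0.035,0,0,0,0,0.68],[0.0005,0.066,0.03,0,0,0,0.68],[0.0005,0.066,0.07,0,0,0,0.68],[0.0005,0.066,0.096,0,0,0,0.68],[0.0005,0.066,0.096,0,0,0,0.68]]' 20 >/dev/null; python3 -m crank '[[0,0,0,0,0,0,0.68],[0,0,0,0,0,0,0.68],[0,0,0,0,0,0,0.68]]' >/dev/null;python3 - <<'E'
from h import *
goto(683,-121.4,42,.291)
E
```

```text
shift [-0.0024 -0.0009  0.0812] turn [ 0.001 -0.003 -0.001] | now [ 685.3 -121.5  123.2] [ 3.14e+00 -3.00e-03  2.90e-01] t 36.8 F [-0.3  0.1  0.1] op 0.318 g 0.0
```

```bash
python3 -m crank '[[-0.001,-0.0005,0.03,0,0,0,0.68],[-0.001,-0.0005,0.055,0,0,0,0.68],[-0.001,-0.0005,0.07,0,0,0,0.68],[-0.001,-0.0005,0.08,0,0,0,0.68],[-0.001,-0.0005,0.08,0,0,0,0.68]]'; python3 -m crank '[[0,0,0,0,0,0,0.8],[0,0,0,0,0,0,1],[0,0,0,0,0,0,1],[0,0,0,0,0,0,1],[0,0,0,0,0,0,1]]' 25
```

```text
clock: 37.3
eef_pos: [682.8, -121.2, 40.6]
tcp_rot: [-3.141, 0.001, 0.29]
contact_force: [-0.1, -0.4, 0.8]
opening: 0.317
grasp_force: 0.0
clock: 37.8
eef_pos: [683.5, -120.6, 42.3]
tcp_rot: [-3.141, -0.001, 0.29]
contact_force: [-0.5, 5.3, -1.2]
opening: 0.149
grasp_force: 25.5
```

```bash
python3 -m crank '[[0,-0.0044,-0.0297,0,0,0,1],[0,-0.0131,-0.0583,0,0,0,1],[0,-0.026,-0.0854,0,0,0,1],[0,-0.0428,-0.1102,0,0,0,1],[0,-0.0632,-0.1322,0,0,0,1]]'; python3 -m crank '[[0,-0.0234,-0.0187,0,0,0,1],[0,-0.0493,-0.0337,0,0,0,1],[0,-0.0772,-0.0447,0,0,0,1],[0,-0.1064,-0.0514,0,0,0,1],[0,-0.1263,-0.0534,0,0,0,1]]';  python3 -m crank '[[0,-0.002,0,0,0,0,1],[0,-0.004,0,0,0,0,1],[0,-0.004,0,0,0,0,1],[0,-0.004,0,0,0,0,1]]'
```

```text
clock: 38.3
eef_pos: [665.3, -61.2, 175.6]
tcp_rot: [3.14, -0.001, 0.29]
contact_force: [0.8, -0.3, -5.9]
opening: 0.15
grasp_force: 24.4
clock: 38.8
eef_pos: [629.0, 60.7, 229.9]
tcp_rot: [3.139, -0.003, 0.29]
contact_force: [-1.3, -3.4, 0.8]
opening: 0.152
grasp_force: 25.4
clock: 39.2
eef_pos: [628.3, 63.5, 229.8]
tcp_rot: [3.14, -0.002, 0.29]
contact_force: [-6.7, -1.7, 14.8]
opening: 0.15
grasp_force: 26.7
```

```bash
python3 -m crank '[[0,-0.002,0.001,0,0,0,1],[0,-0.004,0.001,0,0,0,1],[0,-0.006,0.001,0,0,0,1],[0,-0.006,0.001,0,0,0,1]]';  python3 -m crank '[[0,-0.001,0,0,0,0,1],[0,-0.002,0,0,0,0,1],[0,-0.002,0,0,0,0,1]]';  python3 -m crank '[[0,-0.001,0,0,0,0,1],[0,-0.002,0,0,0,0,1],[0,-0.002,0,0,0,0,1]]'
```

```text
clock: 39.6
eef_pos: [626.8, 68.7, 229.6]
tcp_rot: [3.139, -0.003, 0.29]
contact_force: [-8.5, -3.9, 21.8]
opening: 0.155
grasp_force: 27.3
clock: 39.9
eef_pos: [626.2, 70.6, 229.5]
tcp_rot: [3.14, -0.003, 0.29]
contact_force: [-8.4, -4.4, 20.1]
opening: 0.149
grasp_force: 27.3
clock: 40.2
eef_pos: [626.2, 70.8, 229.5]
tcp_rot: [3.136, -0.003, 0.29]
contact_force: [-5.7, -12.6, 19.3]
opening: 0.148
grasp_force: 27.3
```

```bash
python3 -m crank '[[0,-0.001,0,0,0,0,1],[0,-0.002,0,0,0,0,1],[0,-0.002,0,0,0,0,1]]'
```

```text
clock: 40.5
eef_pos: [626.1, 71.0, 229.5]
tcp_rot: [3.134, -0.003, 0.29]
contact_force: [-2.8, -19.4, 17.8]
opening: 0.152
grasp_force: 27.4
```

At the stop: no further movement, and the force is building. Opening wide, lifting straight up and checking.

```bash
python3 -m crank '[[0,0,0,0,0,0,0.8],[0,0,0,0,0,0,0.6],[0,0,0,0,0,0,0.3],[0,0,0,0,0,0,0],[0,0,0,0,0,0,0]]'; python3 -m crank '[[0,0,-0.03,0,0,0,0],[0,0,-0.07,0,0,0,0],[0,0,-0.12,0,0,0,0],[0,0,-0.12,0,0,0,0],[0,0,-0.12,0,0,0,0]]'; python3 - <<'E'
from h import *
f=snap('wrist'); X=np.array([.958,.287,0]);Y=np.array([-.287,.958,0]);c0=np.array([626,70,0])
print('pred grip px at theta0',proj(f,[626,70,230]).round(1),'theta .05',proj(f,np.array([626,70,230])-Y*10).round(1))
for b in blobs(f['image'],(0,0,0),(180,90,55),150):
    p=onz(f,*b[0],230)-c0; print('dark',b,'rack',(p@X).round(1),(p@Y).round(1))
for b in blobs(f['image'],(98,90,60),(115,255,220),40):
    p=onz(f,*b[0],113)-c0; print('blue',b[0],'rack',(p@X).round(1),(p@Y).round(1), onz(f,*b[0],59).round(0))
for b in blobs(f['image'],(18,140,150),(30,255,255),60):
    p=onz(f,*b[0],96)-c0
    if abs(p@X)<30: print('yel',b[1],'rack',(p@X).round(1),(p@Y).round(1))
E
```

```text
clock: 41.0
eef_pos: [624.2, 75.8, 225.8]
tcp_rot: [-3.141, 0.0, 0.29]
contact_force: [-0.4, 0.0, -0.6]
opening: 0.869
grasp_force: 0.0
clock: 41.5
eef_pos: [624.8, 75.8, 347.2]
tcp_rot: [3.141, -0.003, 0.29]
contact_force: [-0.5, -0.4, -0.6]
opening: 0.999
grasp_force: 0.0
pred grip px at theta0 [328. 202.] theta .05 [339.8 202. ]
dark (array([104.6,  48.6]), [0, 0, 278, 148, 22001]) rack 118.5 166.3
dark (array([ 19.1, 155. ]), [0, 150, 57, 14, 463]) rack 40.0 250.8
dark (array([ 46. , 175.1]), [33, 161, 27, 30, 430]) rack 23.4 233.0
dark (array([327.5, 213.1]), [321, 161, 14, 84, 617]) rack -9.9 0.4
dark (array([ 59. , 201.9]), [49, 193, 20, 20, 245]) rack 0.4 227.6
dark (array([318.7, 350.6]), [0, 246, 640, 154, 45598]) rack -151.2 8.4
blue [246.9 174.8] rack 1.9 96.8 [587. 174.  59.]
blue [293.2 177.4] rack -1.5 40.1 [602. 110.  59.]
blue [237.  180.2] rack -4.9 109.4 [575. 185.  59.]
blue [479.6 210.5] rack -44.4 -194.8 [ 632. -163.   59.]
yel [364, 150, 7, 43, 241] rack 3.8 -53.2
yel [425, 151, 11, 43, 257] rack 2.8 -133.5
```

Handle is upright (grip at rack y ≈ 0), both cuffs are hung, both plates are seated, the small cuff hasn't moved, and the robot is clear of everything.

```bash
python3 -c "
from rig import sign_off
print(sign_off())"
```

```text
the job is handed in; nothing more can be done
None
```

Job handed in: the handle was folded down first, both full-size cuffs hang on the rod stone-up, both brass plates are fully down in slots 1 and 3 of the comb, the handle is back at its upright stop, and the small cuff was left alone; no verdict was shown at hand-in.

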